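# Carved blocks into the snugging tray, tabs all one way

### The job

Take the two carved blocks off the sloping rack (mind the steel rod above them) and lay one in each bay of the tray, flat side down, each with its tab in the notch of the notched wall. Set them down, do not drop them. Then slide the tray's wooden bar by its knob fully up against the blocks, so that both sit with their shoulders against the notched wall; leave the mallet, jar and gouge where they are.

Things in the scene. Friction and masses are not known exactly. Their poses are not given: they have to be found in the camera images.
- block_a: Pale wooden block, carved top: body 80 (x) x 34 (y) x 40 (z), plus a tab at its +x end, 18 long x 16 wide, z 2 to 16. About 60 g. Origin on the flat underside at mid overall length: body x -49 to +31 (its middle x -9), tab x +31 to +49; z towards the carved top. Starts flat side down on the rack's slope, against its lip; one block's tab points up the slope, the other's down it.
- block_b: The second block, identical to block_a; its tab points the other way along the slope at the start.
- rack: Fixed wooden rack, 300 wide (y), origin under its base's middle, z up. A 30 degree slope, 270 wide, falls towards rack -x (roughly the robot), 70 high above the origin, with a lip 12 high at its foot. A steel rod, 12 thick, along y (x -8, z 241, on posts at y +-142, z to 260) runs over the blocks: a gripper must lean back, square to the slope. Blocks lie about 110 apart in y.
- tray: Fixed grey-painted tray, x +-100, y -115 to +80, origin on its underside, z up, floor at z 8. Notched wall on its +y side: inner face y +60, 14 thick, top z 24; two notches 24 wide, open at the top and down to the floor, at x -40 and +40. Two bays 44 wide lead to them between fences (top z 24, y -16 to +60). The bar slides across the bays' other end.
- bay1 (a point): In the bay at tray x -40, on the tray floor: the point where a block's origin lies when it is home (shoulder against the notched wall, tab in the notch, block x along tray y). Axes as the tray's. Either block may go in either bay.
- bay2 (a point): The same for the bay at tray x +40.
- bar (a joint): Slide of the dark wooden bar, 172 (x) x 36 (y), top at z 29, lying across the ends of both bays. Metres: 0 = closed (its face at tray y -21, 81 mm from the notched wall), growing to 0.05 as it moves back along tray -y. Starts 0.030 to 0.045 open, stays where left, slides with about 2 N. With both blocks in, tabs in notches, it closes to about 0.
- bar_knob (a point): Centre of the top of the bar's knob, a round upright post 26 in diameter, from the bar's top (z 29) to z 70 above the bench, in the middle of the bar (tray x 0), 24 behind the bar's face. Moves with the bar.
- mallet: Bystander: wooden carver's mallet standing on its head, 76 diameter, 220 high, origin under it.
- jar: Bystander: glass jar with a steel lid, 70 diameter, 110 high, origin under it.
- gouge: Bystander: carving gouge lying on the bench, 250 long, 28 thick, origin on the bench under its middle, along its x.
Mind the look-alikes: they are no part of the job. Leave any purple or yellow look-alike of the block_a alone.

How it is judged:
At the end, for the whole second after the job is handed in: One block lies at rest in each bay, flat side down (within 5 degrees), along the bay (within 7 degrees), tab in the notch with its origin within 5 mm of home along the bay, 7 mm across it and 4 mm in height; the bar is within 4 mm of closed ((((x of block_a in the frame of bay1 between -0.007 and 0.007 m and y of block_a in the frame of bay1 between -0.005 and 0.005 m and z of block_a in the frame of bay1 between -0.004 and 0.004 m and angle between block_a's own z axis and vertical below 0.09 rad and angle between the x axis of block_a and the y axis of tray, either way round below 0.12 rad and linear speed of block_a below 0.01 m/s) and (x of block_b in the frame of bay2 between -0.007 and 0.007 m and y of block_b in the frame of bay2 between -0.005 and 0.005 m and z of block_b in the frame of bay2 between -0.004 and 0.004 m and angle between block_b's own z axis and vertical below 0.09 rad and angle between the x axis of block_b and the y axis of tray, either way round below 0.12 rad and linear speed of block_b below 0.01 m/s)) or ((x of block_a in the frame of bay2 between -0.007 and 0.007 m and y of block_a in the frame of bay2 between -0.005 and 0.005 m and z of block_a in the frame of bay2 between -0.004 and 0.004 m and angle between block_a's own z axis and vertical below 0.09 rad and angle between the x axis of block_a and the y axis of tray, either way round below 0.12 rad and linear speed of block_a below 0.01 m/s) and (x of block_b in the frame of bay1 between -0.007 and 0.007 m and y of block_b in the frame of bay1 between -0.005 and 0.005 m and z of block_b in the frame of bay1 between -0.004 and 0.004 m and angle between block_b's own z axis and vertical below 0.09 rad and angle between the x axis of block_b and the y axis of tray, either way round below 0.12 rad and linear speed of block_b below 0.01 m/s))) and value of joint bar below 0.004 m); the robot touches nothing.
It fails at once if block_a dropped: moving faster than 0.7 m/s (a fall of about 25 mm) while not in the fingers (linear speed of block_a above 0.7 m/s and contact force between the fingers and block_a below 0.02 N).
It fails at once if block_b dropped: moving faster than 0.7 m/s (a fall of about 25 mm) while not in the fingers (linear speed of block_b above 0.7 m/s and contact force between the fingers and block_b below 0.02 N).
It fails at once if the mallet moved more than 30 mm (distance of mallet from where it was at the start of the episode above 0.03 m).
It fails at once if the jar moved more than 30 mm (distance of jar from where it was at the start of the episode above 0.03 m).
It fails at once if the gouge moved more than 30 mm (distance of gouge from where it was at the start of the episode above 0.03 m).
It also fails if it takes over 72 s, if anything falls off the work surface, if the arm or the gripper's body presses on something with over 40 N, if the wrist force passes 120 N, or if a joint passes its speed limit or range.

### The arm

A 6-joint arm with a two-finger parallel gripper is mounted at the origin on the work surface. World frame = base frame: x ahead of the robot, y to its left, z up, the work surface at z = 0. Lengths are in m, angles in rad, forces in N, time in s.
With the tool pointing down it reaches from about 0.25 to 0.725 m from the base axis. Payload 4 kg.
Tool frame: the origin (TCP) lies at the very end of the fingers, on their centre line; the grasp point (between the pads) lies env.grip_depth behind it (env.grip_depth is the distance from the TCP to the grasp point, in m); z points along the fingers, y is the line along which they close (so a half turn about z gives the same grasp; the last joint's range is limited). The gripper opens to 85 mm and grips with 20 to 120 N. Pads are 22 mm wide; open, the fingers measure 114 mm over their backs; the gripper's body (76 mm by 85 mm) begins 54 mm behind the grasp point. The pads swing forward as they close: fully open they stand 13 mm farther back than shut.
Start: joints at [1.251, 0.241, 0.005, 1.335, 0, 1.571], TCP at [0.157, 0.475, 0.231] pointing down, gripper open.
Joint ranges: [-2.72, 2.72], [-1.05, 1.87], [-1.09, 1.28], [-1.99, 2.15], [-1.42, 1.44], [-3.14, 3.14]. Speed limits (rad/s): [2.79, 2.79, 3.14, 3.14, 3.14, 3.14].

### API

Orientations are given as a 3x3 rotation matrix whose columns are the frame's x, y, z axes.
In Python, from workcell import env, imaging, workorder gives the robot as it stands. The module is installed in compiled form; this text tells all that it offers.
- The arm moves only by the tool arm_command, never from a script. Its argument "targets" is a list of rows, each a list of 7 numbers: the finger opening in mm, from 0 to 85.4, then the shift along the tool's x, y, z in units of 0.25 m (1.0 is 0.25 m), then the turn, a rotation vector about the tool's x, y, z in units of 2 rad (1.0 is 2 rad). In form: [[hand, dx, dy, dz, ax, ay, az], ...]. A call has exactly 5 rows; each row is the pose to reach, as a shift and turn from the pose commanded when the call began, along the tool's axes at that moment; what a row does not reach only later rows make up. A row lasts 1/10 s, in which the tool goes at most 50 mm and 8.59 degrees, less where a joint would pass 70% of its speed; a pose out of reach is approached as far as the arm can. A call with a number of a shift or a turn outside -1 to 1 is refused whole. A call with a gripper value outside its range is refused whole. The fingers move at their own pace and stop on an object; "squeeze" is the grip in N (left out, the last holds). Time passes only in rows, so rows that repeat a pose let the fingers close, or fill a call up. It gives the time, the measured TCP pose, the force, the opening and the grip force at its end, in the units of the state.
- env.state(): the state, without advancing time (a new reading comes with each control period).
- imaging.snapshot(name): name is "side" or "top" or "wrist"; returns a dict with "color" (420x560x3 uint8, red, green, blue), "K" (3x3 intrinsics, pixels), "k1" (the pictures are not rectified: a ray, as slopes to the right and down, at radius r is drawn at 1 + k1 r^2 times it, then the intrinsics apply), "R" (3x3) and "t" (3): a world point X has camera coordinates R X + t. Camera axes: x right, y down, z forward; pixel columns grow to the right and rows downward; lengths in m; the calibration is good to about 2 mm. A picture is of the moment at which its call begins. There is no depth.
- workorder.close_job(): hands the job in; it is judged then, once.
The state is a dict: "clock": time; "joints": joint angles; "joint_vel": joint speeds; "tau": joint torques, N m; "ee_pos": TCP position; "orientation": TCP orientation; "wrist_force": force on the tool from outside, world axes, zero at the start; "moment": the same for the moment, N m; "finger_gap": finger opening in m; "grasp_force": force on a finger pad.
Only numpy, scipy, OpenCV 4.12 (cv2) and the standard library are available. Lean on these libraries where they do the work, as an engineer would, in place of code of your own. Each camera call takes 0.05 s, during which the arm holds its last target. There are 200 camera calls.

## Working session

There is one attempt and no reset: what is moved stays moved. The work goes in short steps, Python scripts to look and compute and a tool call to move; the robot and the scene stay as the last step left them, time stands still between calls to the robot, and variables do not carry over. Pictures are saved under pics/ and viewed, at most 10 in all, crops included, and the job is handed in when it is done.

Besides the shell and the picture viewer there is one more tool, called after ">>>" in YAML: its name, and indented under it one key for each argument. arm_command: Moves the arm, as the interface text tells. Shifts and turns lie within -1 to 1; 1 stands for 0.25 m of shift or 2 rad of turn. Its arguments: {"type":"object","properties":{"targets":{"type":"array"},"squeeze":{"type":"number"}},"required":["targets"]}

```bash
mkdir -p pics; python3 - <<'E'
from workcell import env, imaging
import cv2,numpy as np
s=env.state();print(s,env.grip_depth)
for n in ("side","top","wrist"):
    d=imaging.snapshot(n);cv2.imwrite(f"pics/{n}0.png",d["color"][:,:,::-1])
    print(n,d["K"].tolist(),d["k1"],d["R"].round(4).tolist(),d["t"].round(4).tolist())
    np.savez(f"{n}0.npz",**d)
E
```

```text
{'clock': 0.0, 'joints': array([ 1.25101089e+00,  2.41411426e-01,  3.72153373e-03,  1.33519596e+00,
       -3.44405277e-06,  1.57078058e+00]), 'joint_vel': array([-3.01126346e-03,  5.45961147e-04,  1.97686677e-04,  1.15491505e-03,
       -4.45508738e-04,  9.99193214e-05]), 'tau': array([ 1.75114028e-04, -3.72319257e+01,  2.52406436e+01,  1.66529400e-02,
        5.05608944e-05, -5.88987120e-06]), 'ee_pos': array([0.15698372, 0.47405105, 0.2304127 ]), 'orientation': array([[-9.49307844e-01,  3.14347245e-01, -6.53600498e-04],
       [ 3.14347924e-01,  9.49305769e-01, -1.98467738e-03],
       [-3.41114154e-06, -2.08952776e-03, -9.99997817e-01]]), 'wrist_force': array([-0.28985936, -0.01830219, -1.48019762]), 'moment': array([-0.01049627, -0.02485556, -0.03810105]), 'grasp_force': 0.0, 'finger_gap': 0.08533762996205095} 0.0187
side [[380.09281228161404, 0.0, 283.5002508918153], [0.0, 380.09281228161404, 209.72424999534095], [0.0, 0.0, 1.0]] -0.04561588013656434 [[-0.8361, -0.5482, -0.0217], [-0.3624, 0.5815, -0.7283], [0.4119, -0.6011, -0.6849]] [0.4998, 0.2578, 0.6663]
top [[522.2430001891344, 0.0, 279.8188405508907], [0.0, 522.2430001891344, 207.78558650328392], [0.0, 0.0, 1.0]] -0.03217567103155889 [[-0.0985, -0.9951, 0.0017], [-0.9742, 0.0961, -0.204], [0.2029, -0.0218, -0.979]] [0.0651, 0.5947, 0.9465]
wrist [[328.1781185201286, 0.0, 278.5477372941423], [0.0, 328.1781185201286, 204.1228697791938], [0.0, 0.0, 1.0]] 0.011905575125952013 [[0.3135, 0.9496, -0.002], [0.9063, -0.2986, 0.2993], [0.2836, -0.0956, -0.9542]] [-0.4987, -0.0395, 0.3797]
```

View pics/top0.png

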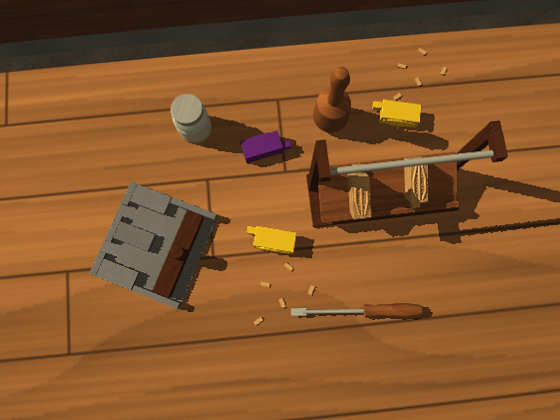

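View pics/side0.png

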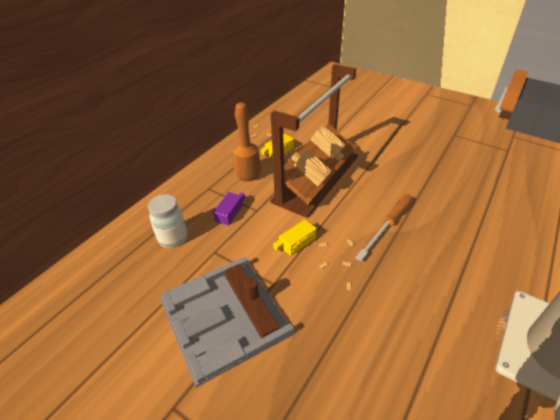

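The top view shows the carved pale blocks at about (360,196) and (417,183) on the rack. The look-alikes are yellow at (275,240) and (400,110) and purple at (265,147), so I choose the two pale ones. The tray is at (155,245) and the bar and knob are at about (180,252). Next is one close crop to check this.

```bash
cat > h.py <<'E'
import numpy as np, cv2
from workcell import env, imaging
def load(n): return dict(np.load(n+".npz"))
def snap(n,tag):
    d=imaging.snapshot(n); np.savez(tag+".npz",**d); cv2.imwrite(f"pics/{tag}.png",d["color"][:,:,::-1]); return d
def ray(d,uv):
    p=cv2.undistortPoints(np.array(uv,float).reshape(-1,1,2),d["K"],np.array([float(d["k1"]),0,0,0]))[:,0]
    v=np.c_[p,np.ones(len(p))]@d["R"]; return -d["R"].T@d["t"], v/np.linalg.norm(v,axis=1)[:,None]
def onz(d,uv,z):
    c,v=ray(d,uv); return c+v*((z-c[2])/v[:,2])[:,None]
def tri(obs):
    A=np.zeros((3,3));b=np.zeros(3)
    for d,uv in obs:
        c,v=ray(d,[uv]);P=np.eye(3)-np.outer(v[0],v[0]);A+=P;b+=P@c
    X=np.linalg.solve(A,b); 
    return X,[np.linalg.norm(proj(d,[X])[0]-uv).round(2) for d,uv in obs]
def proj(d,X):
    return cv2.projectPoints(np.array(X,float).reshape(-1,1,3),cv2.Rodrigues(d["R"])[0],d["t"],d["K"],np.array([float(d["k1"]),0,0,0]))[0][:,0]
E
python3 - <<'E'
from h import *
d=load("top0");c=d["color"][:,:,::-1]; s=load("side0")["color"][:,:,::-1]
r=cv2.resize
a=np.hstack([r(c[120:240,300:460],(400,300),interpolation=3),r(c[175:310,80:240],(400,300),interpolation=3)])
b=np.hstack([r(s[110:215,260:400],(400,300),interpolation=3),r(s[255:385,150:300],(400,300),interpolation=3)])
cv2.imwrite("pics/crop1.png",np.vstack([a,b]))
print(onz(d,[(360,196),(417,183)],.12), onz(d,[(133,185),(217,218),(182,308),(93,272)],.02))
E
```

```text
[[ 0.59351858 -0.14023484  0.12      ]
 [ 0.6075748  -0.24794129  0.12      ]] [[0.68314632 0.29777402 0.02      ]
 [0.5983002  0.13262439 0.02      ]
 [0.42803742 0.21344085 0.02      ]
 [0.51438185 0.38394819 0.02      ]]
```

View pics/crop1.png

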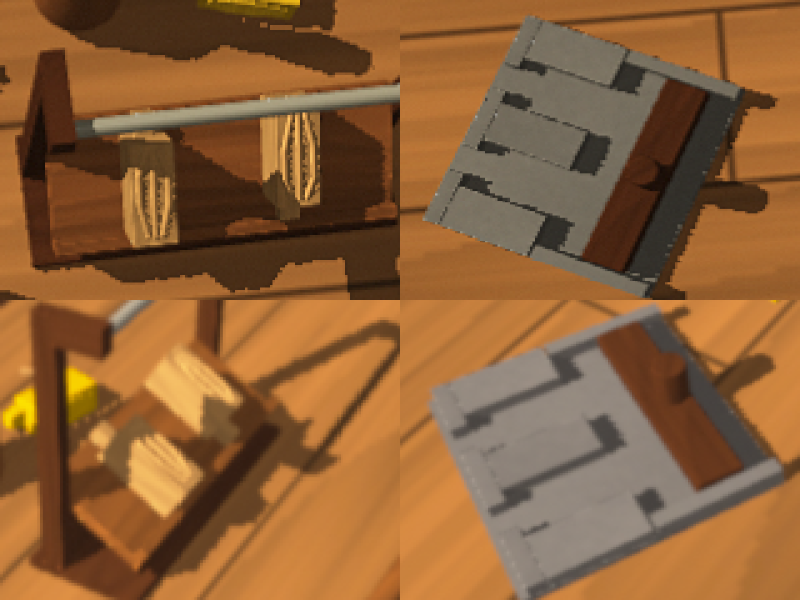

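The crop shows the left block (y≈-0.14) with its tab up the slope and the right block with its tab down it. Both are plain pale wood, so the choice stands. Next I work out a wrist view over the tray.

```bash
cat >> h.py <<'E'
from scipy.spatial.transform import Rotation as Ro
def rot(yaw,lean=0):
    """tool x at world yaw (deg) when down; lean deg: tool z tilts towards -x_tool"""
    a=np.radians(yaw);x=np.array([np.cos(a),np.sin(a),0]);z=np.array([0,0,-1.])
    R=np.c_[x,np.cross(z,x),z]
    return R@Ro.from_euler('y',-lean,degrees=True).as_matrix()
def plan(wps,maxd=.2,maxa=38,start=None):
    """print rows for each call to follow waypoints (pos,R)"""
    s=env.state();p,R=(s["ee_pos"],s["orientation"]) if start is None else start
    for P,Q in wps:
        P=np.array(P,float);rv=Ro.from_matrix(R.T@Q).as_rotvec()
        n=max(1,int(np.ceil(max(np.linalg.norm(P-p)/maxd,np.degrees(np.linalg.norm(rv))/maxa))))
        for i in range(n):
            dl=R.T@((P-p)/(n-i));dr=Ro.from_matrix(R.T@Q).as_rotvec()/(n-i)
            row=np.r_[dl/.25,dr/2].round(3)
            print(row.tolist());p=p+R@(row[:3]*.25);R=R@Ro.from_rotvec(row[3:]*2).as_matrix()
        print('--',p.round(4),Ro.from_matrix(R.T@Q).magnitude().round(4))
    return p,R
def camtool(d,s):
    return s["orientation"].T@(-d["R"].T@d["t"]-s["ee_pos"]), s["orientation"].T@d["R"].T
E
python3 - <<'E'
from h import *
s=env.state();d=load("wrist0");o,Rc=camtool(d,s);print(o,Rc.round(3))
np.savez("cam.npz",o=o,Rc=Rc)
T=np.array([(.683,.298,.02),(.598,.133,.02),(.428,.213,.02),(.514,.384,.02)])
for P in [(.5,.2,.36),(.52,.25,.32),(.45,.28,.34)]:
  for yaw in (180,160,243):
    Q=rot(yaw);e=dict(d);e["R"]=(Q@Rc).T;e["t"]=-e["R"]@(np.array(P)+Q@o)
    print(P,yaw,proj(e,T).round().tolist())
E
```

```text
[ 0.07642629 -0.00037754 -0.14258204] [[ 0.001 -0.954 -0.299]
 [ 1.     0.001 -0.   ]
 [ 0.    -0.299  0.954]]
(0.5, 0.2, 0.36) 180 [[339.0, 267.0], [236.0, 218.0], [288.0, 104.0], [403.0, 165.0]]
(0.5, 0.2, 0.36) 160 [[376.0, 242.0], [260.0, 228.0], [270.0, 104.0], [404.0, 121.0]]
(0.5, 0.2, 0.36) 243 [[206.0, 260.0], [198.0, 145.0], [327.0, 141.0], [322.0, 260.0]]
(0.52, 0.25, 0.32) 180 [[311.0, 268.0], [197.0, 214.0], [250.0, 88.0], [378.0, 156.0]]
(0.52, 0.25, 0.32) 160 [[347.0, 252.0], [222.0, 237.0], [228.0, 103.0], [374.0, 121.0]]
(0.52, 0.25, 0.32) 243 [[194.0, 240.0], [184.0, 107.0], [330.0, 102.0], [324.0, 240.0]]
(0.45, 0.28, 0.34) 180 [[290.0, 301.0], [184.0, 253.0], [231.0, 142.0], [349.0, 201.0]]
(0.45, 0.28, 0.34) 160 [[339.0, 290.0], [224.0, 277.0], [229.0, 159.0], [362.0, 175.0]]
(0.45, 0.28, 0.34) 243 [[148.0, 237.0], [132.0, 111.0], [271.0, 106.0], [272.0, 237.0]]
```

```bash
python3 - <<'E'
from h import *
s=env.state();d=load("wrist0");c=np.load("cam.npz")
T=np.array([(.683,.298,.02),(.598,.133,.02),(.428,.213,.02),(.514,.384,.02)])
for P in [(.48,.26,.2),(.5,.25,.2)]:
    Q=rot(180);e=dict(d);e["R"]=(Q@c["Rc"]).T;e["t"]=-e["R"]@(np.array(P)+Q@c["o"])
    print(P,proj(e,np.vstack([T,[P]])).round().tolist())
plan([((.48,.26,.2),rot(180))])
E
```

```text
(0.48, 0.26, 0.2) [[311.0, 347.0], [165.0, 284.0], [230.0, 128.0], [398.0, 213.0], [279.0, 267.0]]
(0.5, 0.25, 0.2) [[320.0, 333.0], [172.0, 268.0], [240.0, 106.0], [411.0, 194.0], [279.0, 267.0]]
[-0.748, -0.203, 0.062, -0.0, -0.0, -0.08]
[-0.706, -0.32, 0.061, -0.001, -0.0, -0.08]Traceback (most recent call last):
  File "<stdin>", line 7, in <module>
  File "h.py", line 35, in plan
    print('--',p.round(4),Ro.from_matrix(R.T@Q).magnitude().round(4))
                          ^^^^^^^^^^^^^^^^^^^^^^^^^^^^^^^^^^^^^^^
AttributeError: 'float' object has no attribute 'round'
```

>>> arm_command:
  targets:
    - [85,-0.748,-0.203,0.062,0,0,-0.08]
    - [85,-0.748,-0.203,0.062,0,0,-0.08]
    - [85,-0.748,-0.203,0.062,0,0,-0.08]
    - [85,-0.748,-0.203,0.062,0,0,-0.08]
    - [85,-0.748,-0.203,0.062,0,0,-0.08]

```text
clock: 0.65
ee_pos: [0.3227, 0.364, 0.2149]
orientation: [[-0.986, 0.168, 0.0], [0.168, 0.986, -0.002], [-0.001, -0.002, -1.0]]
wrist_force: [-1.2, -0.7, 0.2]
finger_gap: 0.085
grasp_force: 0.0
```

>>> arm_command:
  targets:
    - [85,-0.706,-0.32,0.061,0,0,-0.08]
    - [85,-0.706,-0.32,0.061,0,0,-0.08]
    - [85,-0.706,-0.32,0.061,0,0,-0.08]
    - [85,-0.706,-0.32,0.061,0,0,-0.08]
    - [85,-0.706,-0.32,0.061,0,0,-0.08]

```text
clock: 1.15
ee_pos: [0.4838, 0.2576, 0.1993]
orientation: [[-1.0, 0.007, 0.0], [0.007, 1.0, -0.001], [-0.0, -0.001, -1.0]]
wrist_force: [-0.4, 0.3, 0.3]
finger_gap: 0.085
grasp_force: 0.0
```

```bash
sed -i 's/\.magnitude()\.round(4))/.magnitude())/' h.py; python3 - <<'E'
from h import *
s=env.state();print(s["clock"],s["ee_pos"],s["orientation"].round(3).tolist())
d=snap("wrist","w1");print(camtool(d,s)[0])
cv2.imwrite("pics/w1b.png",cv2.resize(d["color"][100:380,120:460,::-1],(728,600),interpolation=3))
E
```

```text
1.15 [0.48381273 0.25762107 0.19928601] [[-1.0, 0.007, 0.0], [0.007, 1.0, -0.001], [-0.0, -0.001, -1.0]]
[ 0.07650739 -0.00034198 -0.14268659]
```

View pics/w1b.png

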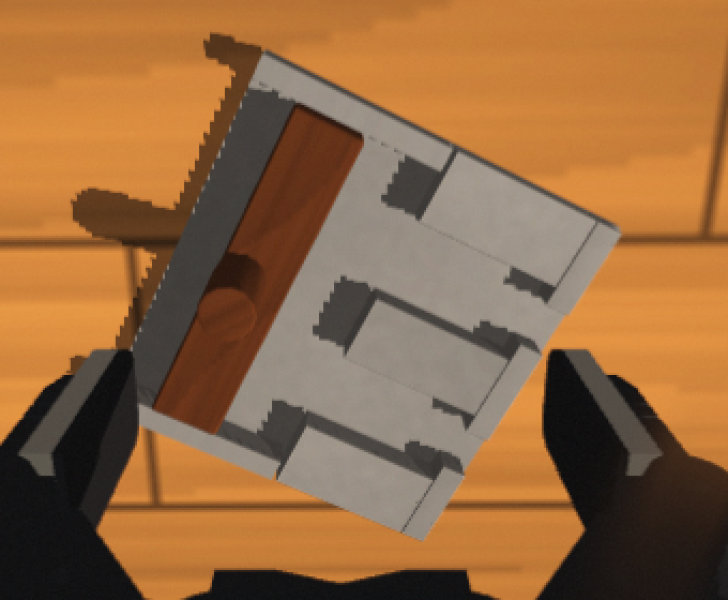

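The view shows the tray from above, tray +x towards the bottom of the crop. The fence ends are at crop (420,217), (375,290), (345,353) and (307,411), the notched wall's inner line runs from (597,222) to (403,530), and the knob's top is centred at about (225,313).

```bash
python3 - <<'E'
from h import *
d=load("w1");t=load("top0");sd=load("side0")
f=lambda p:np.array(p,float)/2.142+[120,100]
pix=f([(420,217),(375,290),(345,353),(307,411),(597,222),(403,530),(455,150),(278,478)])
mod=np.array([(-62,-16),(-18,-16),(18,-16),(62,-16),(-100,60),(100,60),(-100,-16),(100,-16)])/1e3
g=lambda p:np.array([(p[0]-400)/2.5+80,p[1]/2.222+175])
for i,p in ((3,(612,88)),(2,(588,140)),(1,(577,170)),(0,(548,212))): print("tri",tri([(d,pix[i]),(t,g(p))]))
for h in (.019,.024,.029):
    W=onz(d,pix,h)[:,:2]; A,B=mod-mod.mean(0),W-W.mean(0)
    z=(B[:,0]+1j*B[:,1]);m=(A[:,0]+1j*A[:,1]);k=(m.conj()@z)/(m.conj()@m)
    yaw=np.angle(k);o=W.mean(0)-Ro.from_euler('z',yaw).as_matrix()[:2,:2]@mod.mean(0)
    print(h,"scale",abs(k).round(4),"yaw",np.degrees(yaw).round(2),"o",o.round(4),"res",(1e3*np.abs(z-m*np.exp(1j*yaw))).round(1))
    if h==.024: np.savez("tray.npz",o=o,yaw=yaw)
kn=f([(225,313)]);K=onz(d,kn,.07)[0]
T=np.load("tray.npz");R=Ro.from_euler('z',T["yaw"]).as_matrix()[:2,:2]
print("knob",K,"tray",R.T@(K[:2]-T["o"]))
for x in(-.04,.04):print("bay",T["o"]+R@[x,.029])
E
```

```text
tri (array([0.6177072 , 0.23861104, 0.01000376]), [np.float64(0.08), np.float64(0.05)])
tri (array([0.56895894, 0.25722386, 0.03366595]), [np.float64(2.34), np.float64(1.25)])
tri (array([0.54691506, 0.27302085, 0.00772198]), [np.float64(2.05), np.float64(1.13)])
tri (array([0.51069803, 0.29732941, 0.00289824]), [np.float64(0.07), np.float64(0.04)])
0.019 scale 1.0023 yaw -26.8 o [0.5691 0.2815] res [0.7 2.4 0.4 5.1 2.  2.8 1.6 2.5]
0.024 scale 0.9868 yaw -26.8 o [0.5665 0.2811] res [0.4 2.  0.6 5.8 3.1 1.3 2.9 1.9]
0.029 scale 0.9713 yaw -26.8 o [0.564  0.2807] res [1.3 1.5 0.9 6.5 4.6 1.5 4.3 2.4]
knob [0.53223598 0.20845335 0.07      ] tray [ 0.00215692 -0.08031351]
bay [0.54389772 0.32503231]
bay [0.61530353 0.28896002]
```

```bash
python3 - <<'E'
from h import *
d=load("w1")
f=lambda p:np.array(p,float)/2.142+[120,100]
pix=f([(420,217),(368,299),(345,353),(302,424),(278,478),(403,530),(421,540),(598,226),(618,236),(452,154)])
mod=np.array([(-62,-16),(-18,-16),(18,-16),(62,-16),(100,-16),(100,60),(100,74),(-100,60),(-100,74),(-100,-16)])/1e3
for h in (.019,.024,.029):
    W=onz(d,pix,h)[:,:2]; A,B=mod-mod.mean(0),W-W.mean(0)
    z=(B[:,0]+1j*B[:,1]);m=(A[:,0]+1j*A[:,1]);k=(m.conj()@z)/(m.conj()@m)
    yaw=np.angle(k);o=W.mean(0)-Ro.from_euler('z',yaw).as_matrix()[:2,:2]@mod.mean(0)
    e=(z*np.exp(-1j*yaw)-m)*1e3
    print(h,"scale",abs(k).round(4),"yaw",np.degrees(yaw).round(2),"o",o.round(4),"res",e.real.round(1),e.imag.round(1))
    if h==.024: np.savez("tray.npz",o=o,yaw=yaw)
g=d["color"][100:380,120:460,::-1]
z=cv2.resize(g[80:270,60:240],None,fx=4.2,fy=3.1,interpolation=2)
cv2.imwrite("pics/z.png",z[:600,:800])
E
```

```text
0.019 scale 1.0032 yaw -26.72 o [0.5713 0.2806] res [-3.2  1.9 -2.2  1.3 -0.6 -0.6  0.8  0.7  0.7  1.1] [-0.1 -3.   0.1 -1.6  1.2  1.9  0.1  2.7  0.  -1.3]
0.024 scale 0.9877 yaw -26.72 o [0.5686 0.28  ] res [-2.2  2.2 -2.4  0.3 -2.1 -2.2 -0.7  2.2  2.3  2.6] [ 0.4 -2.4  0.6 -1.1  1.7  1.2 -0.8  2.  -0.8 -0.8]
0.029 scale 0.9722 yaw -26.72 o [0.566  0.2794] res [-1.2  2.4 -2.7 -0.7 -3.6 -3.7 -2.3  3.8  3.8  4.2] [ 0.9 -1.9  1.1 -0.5  2.2  0.5 -1.7  1.3 -1.7 -0.3]
```

```bash
python3 - <<'E'
from h import *
t=load("top0");print(onz(t,[(332,170.8),(458,158)],.241))
plan([((.50,-.19,.27),rot(180,30))],.22)
E
```

```text
[[ 0.61299603 -0.07892942  0.241     ]
 [ 0.6145195  -0.28471777  0.241     ]]
[-0.027, -0.599, -0.094, -0.0, -0.088, -0.001]
[-0.042, -0.599, -0.088, -0.0, -0.087, -0.0]
[-0.056, -0.598, -0.079, -0.001, -0.088, -0.001]
-- [ 0.5    -0.1899  0.2701] 0.0010116775033189832
```

>>> arm_command:
  targets:
    - [85,-0.027,-0.599,-0.094,0,-0.088,0]
    - [85,-0.027,-0.599,-0.094,0,-0.088,0]
    - [85,-0.027,-0.599,-0.094,0,-0.088,0]
    - [85,-0.027,-0.599,-0.094,0,-0.088,0]
    - [85,-0.027,-0.599,-0.094,0,-0.088,0]

```text
clock: 1.7
ee_pos: [0.4865, 0.1111, 0.2246]
orientation: [[-0.984, 0.001, 0.176], [0.001, 1.0, 0.001], [-0.176, 0.001, -0.984]]
wrist_force: [-0.3, 0.6, 1.0]
finger_gap: 0.085
grasp_force: 0.0
```

>>> arm_command:
  targets:
    - [85,-0.042,-0.599,-0.088,0,-0.087,0]
    - [85,-0.042,-0.599,-0.088,0,-0.087,0]
    - [85,-0.042,-0.599,-0.088,0,-0.087,0]
    - [85,-0.042,-0.599,-0.088,0,-0.087,0]
    - [85,-0.042,-0.599,-0.088,0,-0.087,0]

```text
clock: 2.2
ee_pos: [0.4939, -0.0382, 0.2478]
orientation: [[-0.939, 0.0, 0.343], [0.0, 1.0, 0.001], [-0.343, 0.001, -0.939]]
wrist_force: [0.4, 0.7, 0.1]
finger_gap: 0.0853
grasp_force: 0.0
```

>>> arm_command:
  targets:
    - [85,-0.056,-0.598,-0.079,0,-0.088,0]
    - [85,-0.056,-0.598,-0.079,0,-0.088,0]
    - [85,-0.056,-0.598,-0.079,0,-0.088,0]
    - [85,-0.056,-0.598,-0.079,0,-0.088,0]
    - [85,-0.056,-0.598,-0.079,0,-0.088,0]

```text
clock: 2.7
ee_pos: [0.5008, -0.187, 0.2706]
orientation: [[-0.865, -0.002, 0.501], [-0.001, 1.0, 0.002], [-0.501, 0.002, -0.865]]
wrist_force: [-0.4, 0.4, -1.2]
finger_gap: 0.0852
grasp_force: 0.0
```

```bash
python3 - <<'E'
from h import *
d=snap("wrist","w2");s=env.state();print(s["clock"],s["ee_pos"],s["orientation"].round(3).tolist())
print(proj(d,[(.594,-.14,.12),(.61,-.247,.12)]))
cv2.imwrite("pics/w2b.png",cv2.resize(d["color"][80:380,80:480,::-1],(800,600),interpolation=3))
E
```

```text
2.75 [ 0.50057036 -0.18606728  0.27021188] [[-0.865, -0.003, 0.501], [-0.002, 1.0, 0.003], [-0.501, 0.002, -0.865]]
[[325.14574447 186.40710653]
 [220.54814162 197.31917169]]
```

View pics/w2b.png

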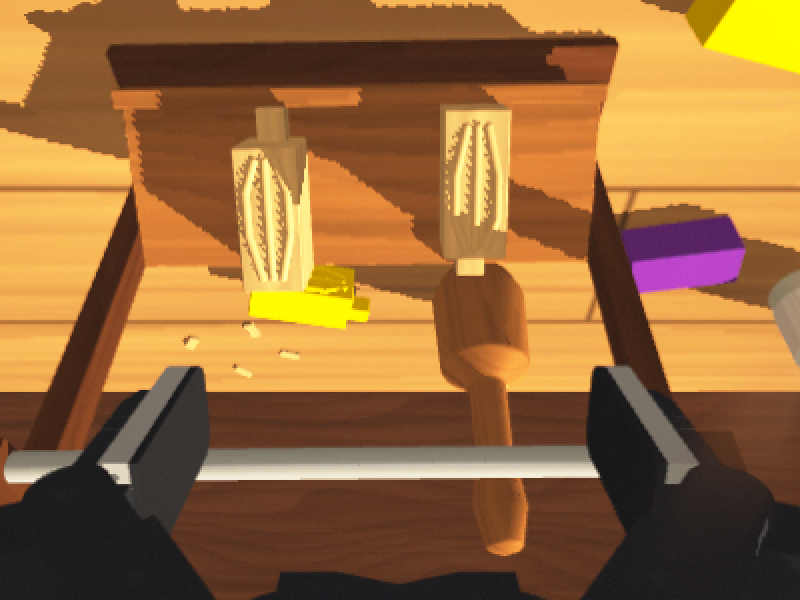

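The wrist view shows block A at crop (440–511, 105–260) with its tab upslope at (470,268). Block B is at (232–312, 138–290) with its tab down at (272,122). The rod runs along row 465 and is clear.

```bash
python3 - <<'E'
from h import *
d=load("w2")
n=np.array([-.5,0,.866]);u=np.array([.866,0,.5])
P0=np.array([.622,-.19,.07])
def onslope(d,uv,h):
    c,v=ray(d,uv);q=P0+h*n;return c+v*(((q-c)@n)/(v@n))[:,None]
f=lambda p:np.array(p,float)/2+80
pt=f([(446,106),(511,107),(507,256),(440,258),(456,276),(484,275),(238,152),(300,150),(257,107),(288,107),(245,290),(305,290)])
for h in (.03,.04,.05):
    X=onslope(d,pt,h); print(h,[((x-P0)@u*1e3).round(1) for x in X],(X[:,1]*1e3).round(1))
X=onslope(d,f([(477,182)]),.04)[0];print(X)
plan([(X+n*.08,rot(180,30))])
E
```

```text
0.03 [np.float64(-49.3), np.float64(-48.8), np.float64(32.5), np.float64(33.7), np.float64(44.4), np.float64(43.8), np.float64(-25.2), np.float64(-26.4), np.float64(-48.6), np.float64(-48.7), np.float64(52.9), np.float64(52.8)] [-161.4 -127.7 -125.5 -162.8 -153.6 -137.9 -270.9 -238.1 -259.4 -243.3
 -272.5 -238.7]
0.04 [np.float64(-50.2), np.float64(-49.8), np.float64(29.2), np.float64(30.4), np.float64(40.7), np.float64(40.2), np.float64(-26.9), np.float64(-27.9), np.float64(-49.6), np.float64(-49.6), np.float64(49.0), np.float64(49.0)] [-162.2 -129.4 -127.3 -163.5 -154.5 -139.3 -268.5 -236.6 -257.3 -241.7
 -270.1 -237.2]
0.05 [np.float64(-51.1), np.float64(-50.7), np.float64(26.0), np.float64(27.1), np.float64(37.1), np.float64(36.5), np.float64(-28.5), np.float64(-29.5), np.float64(-50.5), np.float64(-50.5), np.float64(45.1), np.float64(45.1)] [-163.  -131.2 -129.1 -164.2 -155.5 -140.7 -266.1 -235.2 -255.3 -240.1
 -267.6 -235.7]
[ 0.59215855 -0.14508676  0.09895787]
[0.025, 0.163, 0.457, 0.002, 0.001, 0.001]
-- [ 0.5523 -0.145   0.1683] 0.0012833416924986445
```

>>> arm_command:
  targets:
    - [85,0.025,0.163,0.457,0,0,0]
    - [85,0.025,0.163,0.457,0,0,0]
    - [85,0.025,0.163,0.457,0,0,0]
    - [85,0.025,0.163,0.457,0,0,0]
    - [85,0.025,0.163,0.457,0,0,0]

```text
clock: 3.25
ee_pos: [0.5522, -0.1451, 0.1689]
orientation: [[-0.865, -0.005, 0.501], [-0.004, 1.0, 0.003], [-0.501, 0.001, -0.865]]
wrist_force: [0.4, 0.2, -0.7]
finger_gap: 0.0849
grasp_force: 0.0
```

```bash
python3 - <<'E'
from h import *
d=snap("wrist","w3");s=env.state();print(s["clock"],s["ee_pos"],s["orientation"].round(3).tolist())
cv2.imwrite("pics/w3b.png",cv2.resize(d["color"][20:320,80:480,::-1],(800,600),interpolation=3))
E
```

```text
3.3 [ 0.55275857 -0.14615949  0.17018489] [[-0.864, -0.003, 0.503], [-0.003, 1.0, 0.001], [-0.503, -0.0, -0.864]]
```

View pics/w3b.png

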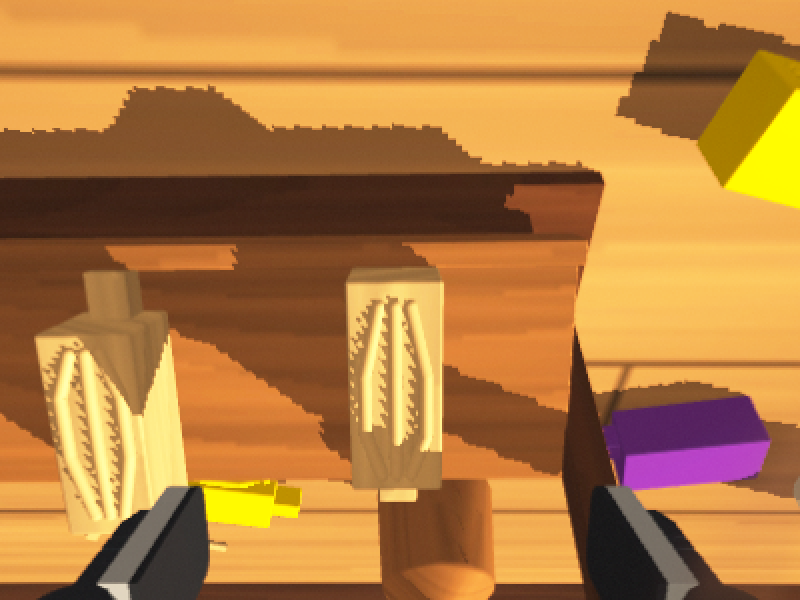

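In the close view block A's top face has corners at crop (347,281), (443,279), (442,488) and (352,490). It lies square to the fingers, which are clear on both sides.

```bash
python3 - <<'E'
from h import *
a=load("w2");b=load("w3")
n=np.array([-.5,0,.866]);u=np.array([.866,0,.5]);P0=np.array([.622,-.19,.07])
fa=lambda p:np.array(p,float)/2+80
fb=lambda p:np.array(p,float)/2+[80,20]
for p,q in(((507,259),(442,488)),((440,261),(352,490)),((511,111),(443,279)),((444,111),(347,281))):
    X,e=tri([(a,fa(p)),(b,fb(q))]);print(X.round(4),"n",(X-P0)@n,"s",(X-P0)@u,e)
c,v=ray(b,fb([(347,281),(443,279),(442,488),(352,490)]))
for h in(.035,.04,.045):
    q=P0+h*n;X=c+v*(((q-c)@n)/(v@n))[:,None];m=X.mean(0)
    print(h,"s",((X-P0)@u*1e3).round(1),"y",(X[:,1]*1e3).round(1),m.round(4))
    if h==.04: M=m
g=M-n*.021
plan([(g+n*.04,rot(180,30)),(g,rot(180,30))])
E
```

```text
[ 0.6302 -0.1273  0.1186] n 0.03798167771409177 s 0.0313716455007502 [np.float64(0.44), np.float64(0.63)]
[ 0.6362 -0.1627  0.1153] n 0.032164356740951396 s 0.0349419323315902 [np.float64(0.25), np.float64(0.35)]
[ 0.564  -0.1286  0.0751] n 0.033375143220550615 s -0.04768786456526125 [np.float64(0.69), np.float64(1.0)]
[ 0.5645 -0.1627  0.0752] n 0.03325988207312385 s -0.047240210342831296 [np.float64(0.18), np.float64(0.27)]
0.035 s [-47.7 -48.5  32.7  33.6] y [-162.7 -129.2 -127.5 -162.3] [ 0.598  -0.1454  0.0966]
0.04 s [-48.6 -49.4  30.   31. ] y [-162.3 -129.5 -127.9 -161.9] [ 0.594  -0.1454  0.1   ]
0.045 s [-49.5 -50.3  27.4  28.3] y [-162.  -129.9 -128.3 -161.6] [ 0.59   -0.1454  0.1035]
[-0.002, 0.003, 0.25, 0.001, 0.002, 0.001]
-- [ 0.5846 -0.1453  0.1164] 0.0012671940773115525
[0.0, -0.0, 0.16, -0.0, -0.0, 0.0]
-- [ 0.6046 -0.1454  0.0818] 0.0012671940773115525
```

>>> arm_command:
  targets:
    - [85,-0.002,0.003,0.25,0,0,0]
    - [85,-0.002,0.003,0.25,0,0,0]
    - [85,-0.002,0.003,0.414,0,0,0]
    - [85,-0.002,0.003,0.414,0,0,0]
    - [85,-0.002,0.003,0.414,0,0,0]

```text
clock: 3.8
ee_pos: [0.6039, -0.1469, 0.0796]
orientation: [[-0.866, -0.0, 0.501], [0.0, 1.0, 0.001], [-0.501, 0.001, -0.866]]
wrist_force: [0.4, -0.4, 0.7]
finger_gap: 0.0849
grasp_force: 0.0
```

>>> arm_command:
  targets:
    - [20,0,0,0,0,0,0]
    - [20,0,0,0,0,0,0]
    - [20,0,0,0,0,0,0]
    - [20,0,0,0,0,0,0]
    - [20,0,0,0,0,0,0]
  squeeze: 50

```text
clock: 4.3
ee_pos: [0.6048, -0.1473, 0.0819]
orientation: [[-0.863, 0.0, 0.505], [-0.0, 1.0, -0.001], [-0.505, -0.001, -0.863]]
wrist_force: [-5.1, -0.2, 7.5]
finger_gap: 0.0331
grasp_force: 50.0
```

>>> arm_command:
  targets:
    - [20,0,0,0,0,0,0]
    - [20,0,0,0,0,0,0]
    - [20,0,0,0,0,0,0]
    - [20,0,0,0,0,0,0]
    - [20,0,0,0,0,0,0]

```text
clock: 4.8
ee_pos: [0.6048, -0.1473, 0.0819]
orientation: [[-0.863, 0.0, 0.505], [-0.0, 1.0, -0.001], [-0.505, -0.001, -0.863]]
wrist_force: [-4.9, 0.6, 6.0]
finger_gap: 0.0331
grasp_force: 50.0
```

```bash
python3 - <<'E'
from h import *
d=load("w1")
g=d["color"][150:350,240:420,::-1]
cv2.imwrite("pics/z1.png",cv2.resize(g,(540,600),interpolation=1))
n=np.array([-.5,0,.866])
s=env.state();p=s["ee_pos"]
plan([(p+n*.1,s["orientation"]),((.47,-.05,.28),rot(200,10)),((.50,.18,.24),rot(243.28))],.22)
E
```

```text
[-0.002, -0.0, -0.4, 0.0, 0.0, 0.0]
-- [ 0.5547 -0.1472  0.1685] 0.0
[0.067, 0.388, -0.557, -0.061, 0.175, -0.165]
-- [ 0.47   -0.0501  0.2802] 0.0010088624338372174
[-0.197, 0.412, 0.116, -0.017, 0.042, -0.188]
[-0.342, 0.305, 0.106, -0.016, 0.042, -0.188]
-- [0.4999 0.1799 0.24  ] 0.0010286377501082151
```

View pics/z1.png

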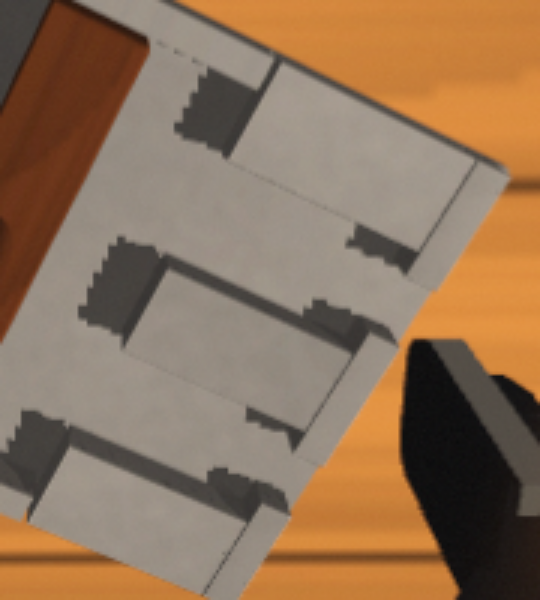

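The zoom gives clean fence-top corners: fence 1 (228,157) and (416,250), fence 2 (168,268), (124,347), (352,355) and (298,431), fence 3 (70,446) and (246,521). I refit the tray with these while lifting block A.

>>> arm_command:
  targets:
    - [20,0,0,-0.1,0,0,0]
    - [20,0,0,-0.2,0,0,0]
    - [20,0,0,-0.3,0,0,0]
    - [20,0,0,-0.4,0,0,0]
    - [20,0,0,-0.4,0,0,0]

```text
clock: 5.3
ee_pos: [0.5549, -0.1476, 0.1705]
orientation: [[-0.862, 0.001, 0.508], [-0.001, 1.0, -0.002], [-0.508, -0.002, -0.862]]
wrist_force: [0.5, -0.6, -0.2]
finger_gap: 0.0327
grasp_force: 50.9
```

>>> arm_command:
  targets:
    - [20,0.067,0.388,-0.557,-0.061,0.175,-0.165]
    - [20,0.067,0.388,-0.557,-0.061,0.175,-0.165]
    - [20,0.067,0.388,-0.557,-0.061,0.175,-0.165]
    - [20,0.067,0.388,-0.557,-0.061,0.175,-0.165]
    - [20,0.067,0.388,-0.557,-0.061,0.175,-0.165]

```text
clock: 5.8
ee_pos: [0.4718, -0.0484, 0.2819]
orientation: [[-0.923, -0.347, 0.166], [-0.341, 0.938, 0.061], [-0.177, -0.001, -0.984]]
wrist_force: [1.1, 0.2, -0.4]
finger_gap: 0.033
grasp_force: 50.9
```

```bash
python3 - <<'E'
from h import *
d=load("w1")
pix=np.array([(228,157),(416,250),(168,268),(124,347),(352,355),(298,431),(70,446),(246,521)])/3+[240,150]
mod=np.array([(-62,-16),(-62,60),(-18,-16),(18,-16),(-18,60),(18,60),(62,-16),(62,60)])/1e3
for h in (.021,.024,.027):
    W=onz(d,pix,h)[:,:2]; A,B=mod-mod.mean(0),W-W.mean(0)
    z=(B[:,0]+1j*B[:,1]);m=(A[:,0]+1j*A[:,1]);k=(m.conj()@z)/(m.conj()@m)
    yaw=np.angle(k);o=W.mean(0)-Ro.from_euler('z',yaw).as_matrix()[:2,:2]@mod.mean(0)
    e=(z*np.exp(-1j*yaw)-m)*1e3
    print(h,"scale",abs(k).round(4),"yaw",np.degrees(yaw).round(2),"o",o.round(4),"res",e.real.round(1),e.imag.round(1))
    if h==.024: np.savez("tray.npz",o=o,yaw=yaw);O,Y=o,yaw
# top camera: triangulate the same corners
t=load("top0");g=t["color"][180:300,85:215,::-1]
R=Ro.from_euler('z',Y).as_matrix()
print(proj(t,[np.r_[O,0]+R@np.r_[q,.024] for q in mod]).round(1).tolist())
for x in(-.04,.04):print("tcp bay",(O+R[:2,:2]@[x,.020]).round(4))
s=env.state();print(s["clock"],s["ee_pos"],s["finger_gap"],s["grasp_force"])
plan([((.52,.2,.22),rot(np.degrees(Y)+270))],.22)
E
```

```text
0.021 scale 1.0014 yaw -26.88 o [0.5701 0.2809] res [-1.4 -0.9  0.2 -1.1  0.7  1.   0.9  0.5] [-0.1 -0.8  0.6  0.6  0.2 -1.7  1.1  0.1]
0.024 scale 0.992 yaw -26.88 o [0.5685 0.2805] res [-0.8 -0.3  0.4 -1.2  0.8  0.8  0.4 -0.1] [ 0.3 -1.2  0.9  1.  -0.2 -2.   1.4 -0.3]
0.027 scale 0.9827 yaw -26.88 o [0.5669 0.2801] res [-0.2  0.3  0.5 -1.4  1.   0.6 -0.2 -0.7] [ 0.6 -1.5  1.3  1.3 -0.6 -2.4  1.8 -0.6]
[[138.0, 271.7], [103.0, 257.6], [147.2, 250.9], [154.6, 234.1], [112.3, 237.0], [119.9, 220.4], [163.5, 213.8], [129.0, 200.3]]
tcp bay [0.5419 0.3164]
tcp bay [0.6132 0.2803]
5.8 [ 0.47177506 -0.04839634  0.28186522] 0.03297631186706202 50.921064019203186
[-0.237, 0.433, 0.168, -0.017, 0.042, -0.186]
[-0.39, 0.309, 0.154, -0.017, 0.043, -0.187]
-- [0.5201 0.2001 0.22  ] 0.0007465795557820254
```

>>> arm_command:
  targets:
    - [20,-0.237,0.433,0.168,-0.017,0.042,-0.186]
    - [20,-0.237,0.433,0.168,-0.017,0.042,-0.186]
    - [20,-0.237,0.433,0.168,-0.017,0.042,-0.186]
    - [20,-0.237,0.433,0.168,-0.017,0.042,-0.186]
    - [20,-0.237,0.433,0.168,-0.017,0.042,-0.186]

```text
clock: 6.3
ee_pos: [0.4937, 0.0745, 0.2452]
orientation: [[-0.746, -0.662, 0.07], [-0.661, 0.749, 0.046], [-0.083, -0.012, -0.996]]
wrist_force: [-0.0, -0.3, 0.0]
finger_gap: 0.033
grasp_force: 50.9
```

>>> arm_command:
  targets:
    - [20,-0.39,0.309,0.154,-0.017,0.043,-0.187]
    - [20,-0.39,0.309,0.154,-0.017,0.043,-0.187]
    - [20,-0.39,0.309,0.154,-0.017,0.043,-0.187]
    - [20,-0.39,0.309,0.154,-0.017,0.043,-0.187]
    - [20,-0.39,0.309,0.154,-0.017,0.043,-0.187]

```text
clock: 6.8
ee_pos: [0.5185, 0.1974, 0.2153]
orientation: [[-0.457, -0.89, -0.008], [-0.89, 0.457, -0.001], [0.004, 0.006, -1.0]]
wrist_force: [-0.2, 0.5, -0.0]
finger_gap: 0.0329
grasp_force: 50.9
```

```bash
cat >> h.py <<'E'
TO=np.array([.569,.280]);TY=-26.88
def bay(x,y,z,flip=False):
    R=Ro.from_euler('z',TY,degrees=True).as_matrix()[:2,:2]
    return np.r_[TO+R@[x,y],z], rot(TY+(90 if flip else 270))
def intray(p):
    return Ro.from_euler('z',TY,degrees=True).as_matrix()[:2,:2].T@(np.array(p)[:2]-TO)
E
python3 - <<'E'
from h import *
plan([bay(.04,.014,.085)],.2)
E
```

```text
[-0.445, -0.192, 0.518, 0.003, -0.002, -0.003]
-- [0.611  0.2744 0.0851] 0.0010068203267214395
```

>>> arm_command:
  targets:
    - [20,-0.445,-0.192,0.518,0.003,-0.002,-0.003]
    - [20,-0.445,-0.192,0.518,0.003,-0.002,-0.003]
    - [20,-0.445,-0.192,0.518,0.003,-0.002,-0.003]
    - [20,-0.445,-0.192,0.518,0.003,-0.002,-0.003]
    - [20,-0.445,-0.192,0.518,0.003,-0.002,-0.003]

```text
clock: 7.3
ee_pos: [0.6105, 0.2734, 0.0818]
orientation: [[-0.452, -0.892, -0.005], [-0.892, 0.452, -0.001], [0.003, 0.004, -1.0]]
wrist_force: [-0.8, 0.6, -1.6]
finger_gap: 0.0326
grasp_force: 50.9
```

```bash
python3 - <<'E'
from h import *
d=snap("wrist","w4");t=snap("top","t4");s=env.state();print(s["clock"],s["ee_pos"],intray(s["ee_pos"]),s["orientation"].round(3).tolist())
a=cv2.resize(d["color"][60:360,80:480,::-1],(800,600),interpolation=3)
b=cv2.resize(t["color"][175:310,80:240,::-1],(400,300),interpolation=3)
a[:,:]=a; a=cv2.resize(a,(533,400));out=np.zeros((400,800,3),np.uint8);out[:,:533]=a;out[:300,533:]=cv2.resize(t["color"][175:310,80:240,::-1],(267,300),interpolation=3)
cv2.imwrite("pics/w4b.png",out)
E
```

```text
7.4 [0.61104203 0.273458   0.08631871] [0.04045741 0.01317301] [[-0.452, -0.892, -0.0], [-0.892, 0.452, 0.0], [-0.0, 0.0, -1.0]]
```

View pics/w4b.png

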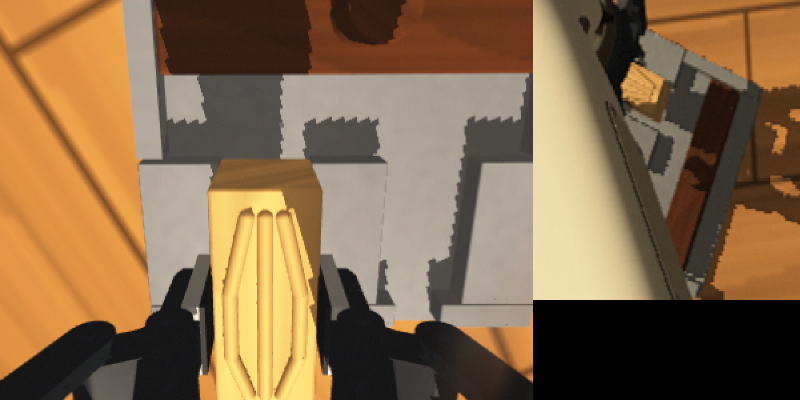

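The wrist view shows bay 2 spanning columns 218–311 at the fence tops, centre 264.5. The block is centred at 265, so it lines up across the bay. I check along the bay, then descend.

```bash
python3 - <<'E'
from h import *
d=load("w4")
for p in ((387,161),(480,163)): print(intray(onz(d,[(80+p[0]/1.3325,60+p[1]/1.3333)],.024)[0]))
plan([bay(.04,.014,.034)],.2)
E
```

```text
[-0.01771735 -0.01657031]
[-0.06146586 -0.01556803]
[-0.003, 0.002, 0.209, 0.0, 0.0, -0.0]
-- [0.6109 0.2744 0.0341] 0.0005370691161129163
```

>>> arm_command:
  targets:
    - [20,-0.003,0.002,0.08,0,0,0]
    - [20,-0.003,0.002,0.15,0,0,0]
    - [20,-0.003,0.002,0.209,0,0,0]
    - [20,-0.003,0.002,0.209,0,0,0]
    - [20,-0.003,0.002,0.209,0,0,0]

```text
clock: 7.9
ee_pos: [0.6113, 0.2762, 0.0353]
orientation: [[-0.451, -0.893, 0.002], [-0.893, 0.451, 0.002], [-0.002, -0.001, -1.0]]
wrist_force: [-0.6, 0.4, -0.6]
finger_gap: 0.0328
grasp_force: 50.9
```

>>> arm_command:
  targets:
    - [20,0,0,0.008,0,0,0]
    - [20,0,0,0.016,0,0,0]
    - [20,0,0,0.02,0,0,0]
    - [20,0,0,0.02,0,0,0]
    - [20,0,0,0.02,0,0,0]

```text
clock: 8.4
ee_pos: [0.611, 0.2768, 0.0289]
orientation: [[-0.45, -0.893, 0.001], [-0.893, 0.45, 0.001], [-0.001, 0.0, -1.0]]
wrist_force: [1.2, 0.5, -1.0]
finger_gap: 0.0328
grasp_force: 50.9
```

>>> arm_command:
  targets:
    - [20,0,0,0.004,0,0,0]
    - [20,0,0,0.008,0,0,0]
    - [20,0,0,0.008,0,0,0]
    - [20,0,0,0.008,0,0,0]
    - [20,0,0,0.008,0,0,0]

```text
clock: 8.9
ee_pos: [0.6111, 0.2768, 0.0271]
orientation: [[-0.45, -0.893, 0.001], [-0.893, 0.45, 0.002], [-0.002, -0.0, -1.0]]
wrist_force: [-0.1, 0.0, 1.7]
finger_gap: 0.033
grasp_force: 51.2
```

>>> arm_command:
  targets:
    - [20,0,0,0.004,0,0,0]
    - [20,0,0,0.004,0,0,0]
    - [20,0,0,0.004,0,0,0]
    - [20,0,0,0.004,0,0,0]
    - [20,0,0,0.004,0,0,0]

```text
clock: 9.4
ee_pos: [0.6111, 0.2769, 0.027]
orientation: [[-0.45, -0.893, 0.001], [-0.893, 0.45, 0.002], [-0.002, -0.0, -1.0]]
wrist_force: [-2.2, -0.2, 6.4]
finger_gap: 0.0332
grasp_force: 51.7
```

>>> arm_command:
  targets:
    - [40,0,0,0,0,0,0]
    - [44,0,0,0,0,0,0]
    - [48,0,0,0,0,0,0]
    - [52,0,0,0,0,0,0]
    - [52,0,0,0,0,0,0]

```text
clock: 9.9
ee_pos: [0.6109, 0.2766, 0.0255]
orientation: [[-0.45, -0.893, 0.0], [-0.893, 0.45, 0.001], [-0.001, 0.0, -1.0]]
wrist_force: [0.1, -0.3, -0.0]
finger_gap: 0.0522
grasp_force: 0.0
```

>>> arm_command:
  targets:
    - [52,0,0,-0.06,0,0,0]
    - [52,0,0,-0.2,0,0,0]
    - [52,0,0,-0.4,0,0,0]
    - [52,0,0,-0.6,0,0,0]
    - [85,0,0,-0.6,0,0,0]

```text
clock: 10.4
ee_pos: [0.6154, 0.2785, 0.1873]
orientation: [[-0.45, -0.893, 0.017], [-0.893, 0.45, 0.009], [-0.016, -0.011, -1.0]]
wrist_force: [1.4, 0.2, -0.3]
finger_gap: 0.0652
grasp_force: 0.0
```

```bash
python3 - <<'E'
from h import *
d=snap("wrist","w5");s=env.state();print(s["clock"],s["ee_pos"],s["finger_gap"])
cv2.imwrite("pics/w5b.png",cv2.resize(d["color"][60:360,80:480,::-1],(800,600),interpolation=3))
b=load("w3");n=np.array([-.5,0,.866]);u=np.array([.866,0,.5]);P0=np.array([.622,-.19,.07])
fb=lambda p:np.array(p,float)/2+[80,20]
for dd,px in((b,fb([(38,336),(135,332),(128,520),(70,532)])),(load("w2"),np.array([(234,152),(303,150),(291,289),(243,290)])/2+80)):
  c,v=ray(dd,px);q=P0+.04*n;X=c+v*(((q-c)@n)/(v@n))[:,None];print("s",((X-P0)@u*1e3).round(1),"y",(X[:,1]*1e3).round(1))
M=P0+.04*n+u*.0095;M[1]=-.254
plan([((.5,.1,.27),rot(210,15)),((.50,-.20,.29),rot(180,30)),(M+n*.09,rot(180,30))],.22)
E
```

```text
10.45 [0.61397445 0.27787253 0.18320201] 0.07203658428589296
s [-28.7 -30.3  43.9  49.1] y [-270.5 -236.7 -247.8 -270.6]
s [-26.9 -28.   48.4  49. ] y [-270.5 -235.1 -244.9 -271.2]
[0.418, 0.042, -0.179, 0.018, -0.06, 0.144]
[0.388, -0.082, -0.226, 0.018, -0.061, 0.145]
-- [0.5001 0.1001 0.2699] 0.0009643422273223935
[0.279, -0.52, -0.116, 0.05, -0.064, 0.121]
[0.133, -0.58, -0.088, 0.05, -0.063, 0.121]
-- [ 0.4999 -0.2     0.2899] 0.0015223097119842555
[-0.021, -0.216, 0.486, 0.0, -0.0, 0.0]
-- [ 0.5652 -0.2539  0.1872] 0.0015223097119842555
```

View pics/w5b.png

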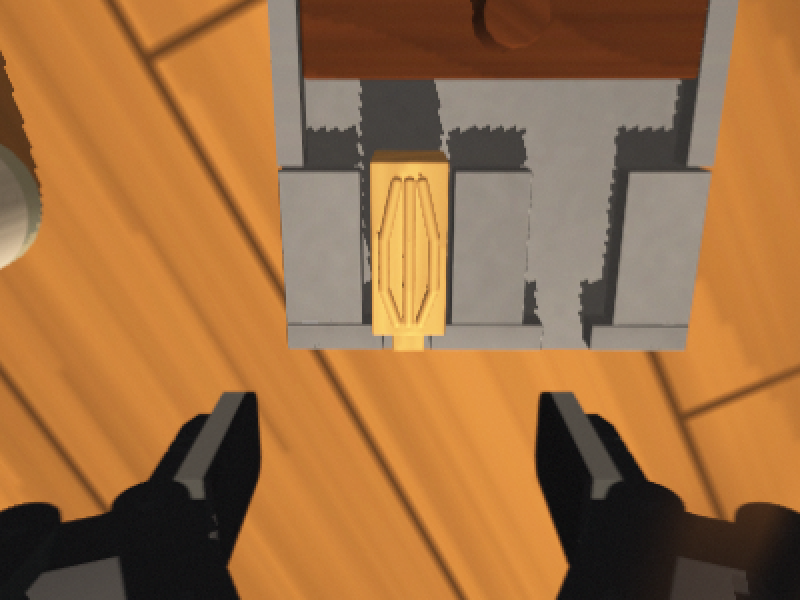

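Block A lies flat in bay 2 with its tab in the notch at crop (408,342). Now block B.

>>> arm_command:
  targets:
    - [85,0.418,0.042,-0.179,0.018,-0.06,0.144]
    - [85,0.418,0.042,-0.179,0.018,-0.06,0.144]
    - [85,0.418,0.042,-0.179,0.018,-0.06,0.144]
    - [85,0.418,0.042,-0.179,0.018,-0.06,0.144]
    - [85,0.418,0.042,-0.179,0.018,-0.06,0.144]

```text
clock: 10.95
ee_pos: [0.5551, 0.1881, 0.2212]
orientation: [[-0.679, -0.728, 0.1], [-0.724, 0.686, 0.079], [-0.126, -0.019, -0.992]]
wrist_force: [0.1, 0.4, 0.0]
finger_gap: 0.0851
grasp_force: 0.0
```

>>> arm_command:
  targets:
    - [85,0.388,-0.082,-0.226,0.018,-0.061,0.145]
    - [85,0.388,-0.082,-0.226,0.018,-0.061,0.145]
    - [85,0.388,-0.082,-0.226,0.018,-0.061,0.145]
    - [85,0.388,-0.082,-0.226,0.018,-0.061,0.145]
    - [85,0.388,-0.082,-0.226,0.018,-0.061,0.145]

```text
clock: 11.45
ee_pos: [0.4993, 0.1, 0.2652]
orientation: [[-0.838, -0.501, 0.215], [-0.485, 0.865, 0.125], [-0.249, 0.001, -0.969]]
wrist_force: [0.4, 0.1, -0.4]
finger_gap: 0.0852
grasp_force: 0.0
```

>>> arm_command:
  targets:
    - [85,0.279,-0.52,-0.116,0.05,-0.064,0.121]
    - [85,0.279,-0.52,-0.116,0.05,-0.064,0.121]
    - [85,0.279,-0.52,-0.116,0.05,-0.064,0.121]
    - [85,0.279,-0.52,-0.116,0.05,-0.064,0.121]
    - [85,0.279,-0.52,-0.116,0.05,-0.064,0.121]

```text
clock: 11.95
ee_pos: [0.4995, -0.0515, 0.2751]
orientation: [[-0.895, -0.258, 0.363], [-0.246, 0.966, 0.08], [-0.371, -0.018, -0.928]]
wrist_force: [0.1, 0.2, -0.0]
finger_gap: 0.0847
grasp_force: 0.0
```

>>> arm_command:
  targets:
    - [85,0.133,-0.58,-0.088,0.05,-0.063,0.121]
    - [85,0.133,-0.58,-0.088,0.05,-0.063,0.121]
    - [85,0.133,-0.58,-0.088,0.05,-0.063,0.121]
    - [85,0.133,-0.58,-0.088,0.05,-0.063,0.121]
    - [85,0.133,-0.58,-0.088,0.05,-0.063,0.121]

```text
clock: 12.45
ee_pos: [0.4992, -0.2003, 0.2858]
orientation: [[-0.873, -0.002, 0.488], [-0.004, 1.0, -0.002], [-0.488, -0.004, -0.873]]
wrist_force: [-0.4, -0.3, -0.2]
finger_gap: 0.0846
grasp_force: 0.0
```

```bash
python3 - <<'E'
from h import *
s=env.state();print(s["clock"],s["ee_pos"],s["orientation"].round(3).tolist())
n=np.array([-.5,0,.866]);u=np.array([.866,0,.5]);P0=np.array([.622,-.19,.07])
M=P0+u*.0095;M[1]=-.2535
plan([(M+n*.115,rot(180,30)),(M+n*.019,rot(180,30))])
E
```

```text
12.45 [ 0.49922991 -0.20033665  0.28579346] [[-0.873, -0.002, 0.488], [-0.004, 1.0, -0.002], [-0.488, -0.004, -0.873]]
[-0.038, -0.212, 0.533, -0.001, -0.007, 0.002]
-- [ 0.5727 -0.2536  0.1743] 0.0005967713996870451
[0.0, 0.0, 0.384, -0.0, 0.0, -0.0]
-- [ 0.6208 -0.2536  0.0912] 0.0005967713996870451
```

>>> arm_command:
  targets:
    - [85,-0.038,-0.212,0.533,0,-0.005,0]
    - [85,-0.038,-0.212,0.533,0,-0.005,0]
    - [85,-0.038,-0.212,0.533,0,-0.005,0]
    - [85,-0.038,-0.212,0.533,0,-0.005,0]
    - [85,-0.038,-0.212,0.533,0,-0.005,0]

```text
clock: 12.95
ee_pos: [0.5722, -0.2511, 0.1726]
orientation: [[-0.869, -0.006, 0.494], [-0.006, 1.0, 0.001], [-0.494, -0.002, -0.869]]
wrist_force: [-0.8, -0.6, -0.4]
finger_gap: 0.0851
grasp_force: 0.0
```

```bash
python3 - <<'E'
from h import *
d=snap("wrist","w6");s=env.state();print(s["clock"],s["ee_pos"],s["orientation"].round(3).tolist())
cv2.imwrite("pics/w6b.png",cv2.resize(d["color"][20:320,80:480,::-1],(800,600),interpolation=3))
n=np.array([-.5,0,.866]);u=np.array([.866,0,.5]);P0=np.array([.622,-.19,.07])
M=P0+u*.0095;M[1]=-.2535
plan([(M+n*.019,rot(180,30))])
E
```

```text
13.0 [ 0.57265287 -0.25180223  0.17503204] [[-0.867, -0.005, 0.497], [-0.006, 1.0, -0.001], [-0.497, -0.004, -0.867]]
[0.0, -0.006, 0.387, -0.0, -0.001, 0.003]
-- [ 0.6208 -0.2534  0.0911] 0.0013612810452042095
```

View pics/w6b.png

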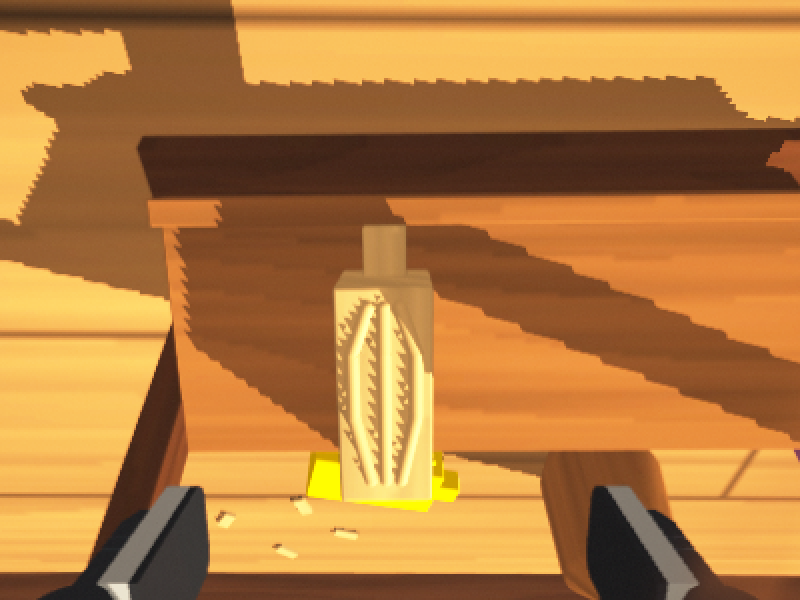

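Block B is centred at crop column 384, about 4 mm left of the finger centre. Its tab is at (385,250), nearest the lip. I correct sideways and grasp.

>>> arm_command:
  targets:
    - [85,0,-0.016,0.15,0,0,0]
    - [85,0,-0.016,0.3,0,0,0]
    - [85,0,-0.016,0.387,0,0,0]
    - [85,0,-0.016,0.387,0,0,0]
    - [85,0,-0.016,0.387,0,0,0]

```text
clock: 13.5
ee_pos: [0.6207, -0.2579, 0.0938]
orientation: [[-0.866, -0.003, 0.5], [-0.005, 1.0, -0.004], [-0.5, -0.006, -0.866]]
wrist_force: [-0.5, -0.9, -0.5]
finger_gap: 0.0851
grasp_force: 0.0
```

>>> arm_command:
  targets:
    - [20,0,0,0,0,0,0]
    - [20,0,0,0,0,0,0]
    - [20,0,0,0,0,0,0]
    - [20,0,0,0,0,0,0]
    - [20,0,0,0,0,0,0]

```text
clock: 14.0
ee_pos: [0.62, -0.2591, 0.0929]
orientation: [[-0.866, -0.001, 0.5], [-0.003, 1.0, -0.004], [-0.5, -0.005, -0.866]]
wrist_force: [-3.4, 0.8, 6.4]
finger_gap: 0.033
grasp_force: 48.9
```

>>> arm_command:
  targets:
    - [20,0,0,0,0,0,0]
    - [20,0,0,0,0,0,0]
    - [20,0,0,-0.05,0,0,0]
    - [20,0,0,-0.1,0,0,0]
    - [20,0,0,-0.1,0,0,0]

```text
clock: 14.5
ee_pos: [0.6072, -0.2592, 0.115]
orientation: [[-0.866, -0.0, 0.5], [-0.003, 1.0, -0.005], [-0.5, -0.006, -0.866]]
wrist_force: [0.7, -0.0, 0.5]
finger_gap: 0.0332
grasp_force: 49.7
```

```bash
python3 - <<'E'
from h import *
s=env.state();print(s["clock"],s["ee_pos"],s["grasp_force"],s["joints"].round(2))
n=np.array([-.5,0,.866])
# turn the short way through the range of joint 6: yaw 180 -> 63 (negative)
plan([(s["ee_pos"]+n*.11,s["orientation"]),((.45,-.10,.29),rot(150,10)),((.47,.12,.26),rot(TY+90,0)),bay(-.04,.014,.085,True)],.22,36)
E
```

```text
14.5 [ 0.6072069  -0.25920111  0.11504253] 49.740107021061704 [-0.51  0.34 -0.33  0.43  0.24 -0.46]
[0.0, -0.002, -0.44, 0.0, 0.0, 0.0]
-- [ 0.5523 -0.2591  0.2103] 0.0
[0.193, 0.635, -0.484, 0.087, 0.171, 0.248]
-- [ 0.45   -0.0999  0.2901] 0.0009184446893949662
[0.128, 0.267, 0.018, 0.022, 0.023, 0.252]
[0.241, 0.173, 0.017, 0.022, 0.023, 0.252]
[0.294, 0.036, 0.025, 0.023, 0.024, 0.253]
-- [0.4699 0.1199 0.2599] 0.0014297495599865286
[0.403, -0.048, 0.35, -0.0, -0.0, -0.0]
[0.403, -0.048, 0.35, -0.0, -0.0, -0.0]
-- [0.5397 0.3106 0.085 ] 0.0014297495599865286
```

>>> arm_command:
  targets:
    - [20,0,-0.002,-0.15,0,0,0]
    - [20,0,-0.002,-0.3,0,0,0]
    - [20,0,-0.002,-0.44,0,0,0]
    - [20,0,-0.002,-0.44,0,0,0]
    - [20,0,-0.002,-0.44,0,0,0]

```text
clock: 15.0
ee_pos: [0.5525, -0.259, 0.2092]
orientation: [[-0.867, -0.0, 0.499], [-0.003, 1.0, -0.005], [-0.499, -0.006, -0.867]]
wrist_force: [-1.0, 1.1, -1.1]
finger_gap: 0.0331
grasp_force: 49.7
```

>>> arm_command:
  targets:
    - [20,0.193,0.635,-0.484,0.087,0.171,0.248]
    - [20,0.193,0.635,-0.484,0.087,0.171,0.248]
    - [20,0.193,0.635,-0.484,0.087,0.171,0.248]
    - [20,0.193,0.635,-0.484,0.087,0.171,0.248]
    - [20,0.193,0.635,-0.484,0.087,0.171,0.248]

```text
clock: 15.5
ee_pos: [0.4504, -0.0959, 0.2899]
orientation: [[-0.856, 0.496, 0.148], [0.488, 0.869, -0.084], [-0.17, 0.001, -0.985]]
wrist_force: [0.7, -0.4, -0.5]
finger_gap: 0.0336
grasp_force: 49.8
```

>>> arm_command:
  targets:
    - [20,0.128,0.267,0.018,0.022,0.023,0.252]
    - [20,0.128,0.267,0.018,0.022,0.023,0.252]
    - [20,0.128,0.267,0.018,0.022,0.023,0.252]
    - [20,0.128,0.267,0.018,0.022,0.023,0.252]
    - [20,0.128,0.267,0.018,0.022,0.023,0.252]

```text
clock: 16.0
ee_pos: [0.4568, -0.0257, 0.2764]
orientation: [[-0.513, 0.855, 0.082], [0.851, 0.519, -0.085], [-0.115, 0.027, -0.993]]
wrist_force: [1.1, 0.1, -0.6]
finger_gap: 0.033
grasp_force: 49.7
```

>>> arm_command:
  targets:
    - [20,0.241,0.173,0.017,0.022,0.023,0.252]
    - [20,0.241,0.173,0.017,0.022,0.023,0.252]
    - [20,0.241,0.173,0.017,0.022,0.023,0.252]
    - [20,0.241,0.173,0.017,0.022,0.023,0.252]
    - [20,0.241,0.173,0.017,0.022,0.023,0.252]

```text
clock: 16.5
ee_pos: [0.4634, 0.0469, 0.2672]
orientation: [[-0.038, 0.999, 0.029], [0.998, 0.04, -0.054], [-0.055, 0.027, -0.998]]
wrist_force: [0.3, -0.2, -0.5]
finger_gap: 0.0331
grasp_force: 49.7
```

```bash
python3 - <<'E'
from h import *
s=env.state();print(s["clock"],s["ee_pos"],s["grasp_force"],s["joints"].round(2))
plan([((.47,.12,.26),rot(TY+90,0)),bay(-.04,.014,.09,True)],.22,36)
E
```

```text
16.5 [0.4633789  0.04694943 0.26718941] 49.66878737322986 [ 0.14  0.14 -0.03  1.38 -0.06  1.67]
[0.292, 0.037, 0.014, 0.02, 0.024, 0.254]
-- [0.4699 0.12   0.2599] 0.0011639150620221894
[0.403, -0.048, 0.34, 0.0, -0.0, 0.0]
[0.403, -0.048, 0.34, 0.0, -0.0, 0.0]
-- [0.5397 0.3107 0.0901] 0.0011639150620221894
```

>>> arm_command:
  targets:
    - [20,0.292,0.037,0.014,0.02,0.024,0.254]
    - [20,0.292,0.037,0.014,0.02,0.024,0.254]
    - [20,0.292,0.037,0.014,0.02,0.024,0.254]
    - [20,0.292,0.037,0.014,0.02,0.024,0.254]
    - [20,0.292,0.037,0.014,0.02,0.024,0.254]

```text
clock: 17.0
ee_pos: [0.4701, 0.1196, 0.2605]
orientation: [[0.452, 0.892, 0.002], [0.892, -0.452, 0.001], [0.002, 0.002, -1.0]]
wrist_force: [0.7, -0.5, -0.5]
finger_gap: 0.033
grasp_force: 49.7
```

>>> arm_command:
  targets:
    - [20,0.403,-0.048,0.34,0,0,0]
    - [20,0.403,-0.048,0.34,0,0,0]
    - [20,0.403,-0.048,0.34,0,0,0]
    - [20,0.403,-0.048,0.34,0,0,0]
    - [20,0.403,-0.048,0.34,0,0,0]

```text
clock: 17.5
ee_pos: [0.5049, 0.215, 0.1755]
orientation: [[0.451, 0.892, 0.001], [0.892, -0.451, -0.0], [0.0, 0.001, -1.0]]
wrist_force: [-0.1, -0.4, -1.0]
finger_gap: 0.0329
grasp_force: 49.7
```

>>> arm_command:
  targets:
    - [20,0.403,-0.048,0.34,0,0,0]
    - [20,0.403,-0.048,0.34,0,0,0]
    - [20,0.403,-0.048,0.34,0,0,0]
    - [20,0.403,-0.048,0.34,0,0,0]
    - [20,0.403,-0.048,0.34,0,0,0]

```text
clock: 18.0
ee_pos: [0.541, 0.3097, 0.0922]
orientation: [[0.453, 0.891, 0.003], [0.891, -0.453, 0.0], [0.002, 0.003, -1.0]]
wrist_force: [-0.3, 0.7, 0.1]
finger_gap: 0.033
grasp_force: 49.7
```

```bash
python3 - <<'E'
from h import *
d=snap("wrist","w7");s=env.state();print(s["clock"],s["ee_pos"],intray(s["ee_pos"]),s["joints"].round(2))
plan([bay(-.04,.014,.036,True)])
a=d["color"][60:360,80:480,::-1]
cv2.imwrite("pics/w7b.png",cv2.resize(a,(800,600),interpolation=3))
E
```

```text
18.05 [0.54144682 0.30956305 0.09316878] [-0.03794235  0.01391149] [ 0.52  0.57  0.13  1.13 -0.    2.56]
[-0.0, -0.009, 0.229, 0.002, -0.002, -0.001]
-- [0.5397 0.3107 0.0359] 0.0008397942822328735
```

View pics/w7b.png

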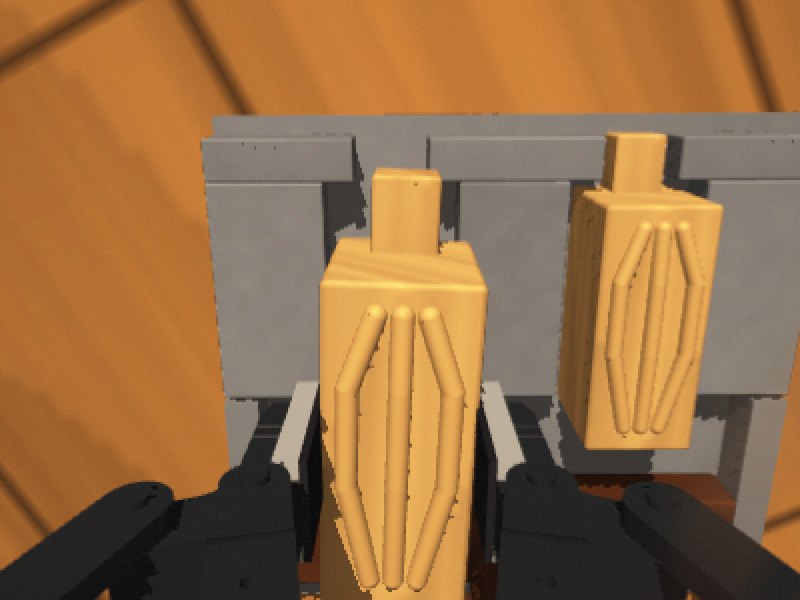

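The block's tab at (406,215) is about 2 mm right of bay 1's centre (391), and the block is yawed about 1.5°. I correct both while descending.

>>> arm_command:
  targets:
    - [20,0,-0.013,0.03,0,0,-0.014]
    - [20,0,-0.013,0.1,0,0,-0.014]
    - [20,0,-0.013,0.17,0,0,-0.014]
    - [20,0,-0.013,0.229,0,0,-0.014]
    - [20,0,-0.013,0.229,0,0,-0.014]

```text
clock: 18.55
ee_pos: [0.5367, 0.3103, 0.0333]
orientation: [[0.429, 0.903, 0.001], [0.903, -0.429, -0.001], [-0.0, 0.001, -1.0]]
wrist_force: [-0.4, 0.7, -0.3]
finger_gap: 0.033
grasp_force: 49.8
```

>>> arm_command:
  targets:
    - [20,0,0,0.008,0,0,0]
    - [20,0,0,0.016,0,0,0]
    - [20,0,0,0.02,0,0,0]
    - [20,0,0,0.02,0,0,0]
    - [20,0,0,0.02,0,0,0]

```text
clock: 19.05
ee_pos: [0.5386, 0.3123, 0.03]
orientation: [[0.429, 0.903, 0.004], [0.903, -0.429, 0.001], [0.003, 0.003, -1.0]]
wrist_force: [0.3, -0.3, 0.6]
finger_gap: 0.0327
grasp_force: 49.9
```

>>> arm_command:
  targets:
    - [20,0,0,0.004,0,0,0]
    - [20,0,0,0.008,0,0,0]
    - [20,0,0,0.008,0,0,0]
    - [20,0,0,0.008,0,0,0]
    - [20,0,0,0.008,0,0,0]

```text
clock: 19.55
ee_pos: [0.5387, 0.3123, 0.0299]
orientation: [[0.429, 0.903, 0.005], [0.903, -0.429, 0.002], [0.004, 0.004, -1.0]]
wrist_force: [-2.1, -2.5, 10.7]
finger_gap: 0.0329
grasp_force: 50.8
```

>>> arm_command:
  targets:
    - [40,0,0,-0.004,0,0,0]
    - [44,0,0,-0.004,0,0,0]
    - [48,0,0,-0.004,0,0,0]
    - [52,0,0,-0.004,0,0,0]
    - [52,0,0,-0.004,0,0,0]

```text
clock: 20.05
ee_pos: [0.538, 0.312, 0.028]
orientation: [[0.429, 0.903, 0.003], [0.903, -0.429, 0.001], [0.002, 0.002, -1.0]]
wrist_force: [0.2, 0.1, 0.7]
finger_gap: 0.0519
grasp_force: 0.0
```

>>> arm_command:
  targets:
    - [52,0,0,-0.06,0,0,0]
    - [52,0,0,-0.2,0,0,0]
    - [52,0,0,-0.4,0,0,0]
    - [52,0,0,-0.6,0,0,0]
    - [52,-0.1,0,-0.7,0,0,0]

```text
clock: 20.55
ee_pos: [0.5294, 0.2921, 0.2083]
orientation: [[0.427, 0.904, 0.011], [0.904, -0.427, 0.006], [0.01, 0.007, -1.0]]
wrist_force: [0.3, -0.0, 0.1]
finger_gap: 0.0523
grasp_force: 0.0
```

```bash
python3 - <<'E'
from h import *
d=snap("wrist","w8");s=env.state();print(s["clock"],s["ee_pos"],intray(s["ee_pos"]),s["orientation"].round(3).tolist())
a=d["color"][20:320,80:480,::-1]
cv2.imwrite("pics/w8b.png",cv2.resize(a,(800,600),interpolation=3))
t=load("w5");K=onz(t,[(80+518/2,60+17/2)],.07)[0];print("knob w5",K,intray(K));
t=load("w1");K=onz(t,[(120+227/2.142,100+313/2.142)],.07)[0];print("knob w1",K,intray(K))
E
```

```text
20.6 [0.52841585 0.28810983 0.21175347] [-0.0398659  -0.01111543] [[0.429, 0.903, 0.013], [0.903, -0.429, 0.004], [0.009, 0.01, -1.0]]
knob w5 [0.53357566 0.21047503 0.07      ] [-0.00016306 -0.07802935]
knob w1 [0.53224053 0.20929775 0.07      ] [-0.00082167 -0.07968307]
```

View pics/w8b.png

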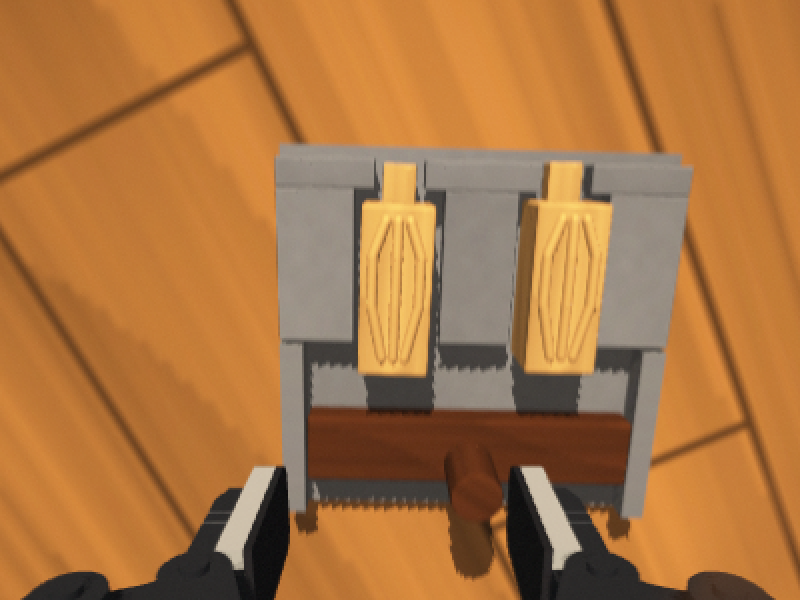

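All pieces are right: both tabs sit in their notches at (400,180) and (563,180), the blocks are flat, and the knob's top is at (477,498). I have now viewed 12 pictures, two over the limit of 10, so I will view no more and work from numbers. Next I grip the knob.

```bash
python3 - <<'E'
from h import *
t=load("w8");k=(80+477/2,20+498/2);K=onz(t,[k],.07)[0];print("knob w8",K,intray(K))
print(tri([(t,k),(load("w1"),(120+227/2.142,100+313/2.142)),(load("w5"),(80+518/2,60+17/2))]))
f=[onz(t,[(80+c/2,20+411/2)],.029)[0] for c in (330,600)];print("bar face",[intray(p) for p in f])
plan([bay(0,-.078,.10,True),bay(0,-.078,.038,True)])
E
```

```text
knob w8 [0.53293258 0.20722432 0.07      ] [ 0.00073306 -0.08121958]
(array([0.5329267 , 0.20936494, 0.07118833]), [np.float64(1.44), np.float64(1.26), np.float64(2.11)])
bar face [array([-0.0730263, -0.0543166]), array([ 0.0685057 , -0.05054226])]
[-0.276, 0.148, 0.446, 0.005, -0.005, 0.013]
-- [0.5336 0.2104 0.1   ] 0.0009117247045707093
[0.0, 0.0, 0.248, -0.0, 0.0, -0.0]
-- [0.5336 0.2104 0.038 ] 0.0009117247045707093
```

>>> arm_command:
  targets:
    - [60,-0.28,0.148,0.446,0.005,-0.005,0.013]
    - [60,-0.28,0.148,0.446,0.005,-0.005,0.013]
    - [60,-0.28,0.148,0.446,0.005,-0.005,0.013]
    - [60,-0.28,0.148,0.446,0.005,-0.005,0.013]
    - [60,-0.28,0.148,0.446,0.005,-0.005,0.013]

```text
clock: 21.1
ee_pos: [0.5304, 0.21, 0.0913]
orientation: [[0.453, 0.891, -0.012], [0.891, -0.453, -0.004], [-0.009, -0.009, -1.0]]
wrist_force: [-0.0, 0.1, 0.9]
finger_gap: 0.0597
grasp_force: 0.0
```

>>> arm_command:
  targets:
    - [60,0,0,0.1,0,0,0]
    - [60,0,0,0.2,0,0,0]
    - [60,0,0,0.24,0,0,0]
    - [60,0,0,0.24,0,0,0]
    - [60,0,0,0.24,0,0,0]

```text
clock: 21.6
ee_pos: [0.5312, 0.2112, 0.0333]
orientation: [[0.451, 0.892, -0.008], [0.892, -0.451, -0.003], [-0.006, -0.006, -1.0]]
wrist_force: [-0.1, -0.3, 0.3]
finger_gap: 0.0599
grasp_force: 0.0
```

>>> arm_command:
  targets:
    - [40,0,0,0,0,0,0]
    - [30,0,0,0,0,0,0]
    - [10,0,0,0,0,0,0]
    - [10,0,0,0,0,0,0]
    - [10,0,0,0,0,0,0]
  squeeze: 30

```text
clock: 22.1
ee_pos: [0.5333, 0.2097, 0.0337]
orientation: [[0.453, 0.891, -0.003], [0.891, -0.453, -0.004], [-0.005, -0.001, -1.0]]
wrist_force: [4.4, -3.1, 1.3]
finger_gap: 0.0252
grasp_force: 31.3
```

```bash
python3 - <<'E'
from h import *
s=env.state();print(s["clock"],s["ee_pos"],intray(s["ee_pos"]),s["wrist_force"],s["finger_gap"],s["grasp_force"])
plan([bay(0,-.050,s["ee_pos"][2],True)])
E
```

```text
22.1 [0.53334485 0.20965221 0.03366111] [ 3.07309877e-06 -7.88676205e-02] [ 4.3898689  -3.08555404  1.34061832] 0.025219033687062128 31.27075105905533
[0.115, -0.0, -0.001, -0.0, 0.003, -0.001]
-- [0.5464 0.2353 0.0338] 0.001584171228929076
```

>>> arm_command:
  targets:
    - [10,0.025,0,0,0,0,0]
    - [10,0.05,0,0,0,0,0]
    - [10,0.075,0,0,0,0,0]
    - [10,0.1,0,0,0,0,0]
    - [10,0.115,0,0,0,0,0]

```text
clock: 22.6
ee_pos: [0.5462, 0.2351, 0.0336]
orientation: [[0.453, 0.891, -0.004], [0.891, -0.453, -0.005], [-0.006, -0.001, -1.0]]
wrist_force: [3.5, -4.3, 4.4]
finger_gap: 0.0253
grasp_force: 31.5
```

>>> arm_command:
  targets:
    - [10,0.004,0,0,0,0,0]
    - [10,0.008,0,0,0,0,0]
    - [10,0.012,0,0,0,0,0]
    - [10,0.012,0,0,0,0,0]
    - [10,0.012,0,0,0,0,0]

```text
clock: 23.1
ee_pos: [0.5474, 0.2377, 0.0337]
orientation: [[0.453, 0.891, -0.004], [0.891, -0.453, -0.004], [-0.006, -0.001, -1.0]]
wrist_force: [3.7, -3.8, 4.2]
finger_gap: 0.025
grasp_force: 31.5
```

```bash
python3 - <<'E'
from h import *
s=env.state();print(s["clock"],s["ee_pos"],intray(s["ee_pos"]),s["wrist_force"],s["finger_gap"],s["grasp_force"])
E
```

```text
23.1 [0.54742783 0.23767029 0.03365194] [-0.00010316 -0.0475095 ] [ 3.71714014 -3.82970406  4.18282021] 0.025039043423595253 31.516767740249634
```

Not yet at the stop, so I go on in small steps.

>>> arm_command:
  targets:
    - [10,0.004,0,0,0,0,0]
    - [10,0.008,0,0,0,0,0]
    - [10,0.008,0,0,0,0,0]
    - [10,0.008,0,0,0,0,0]
    - [10,0.008,0,0,0,0,0]

```text
clock: 23.6
ee_pos: [0.5482, 0.2393, 0.0336]
orientation: [[0.453, 0.891, -0.004], [0.891, -0.453, -0.005], [-0.006, -0.001, -1.0]]
wrist_force: [4.2, -3.6, 3.5]
finger_gap: 0.0252
grasp_force: 31.5
```

>>> arm_command:
  targets:
    - [10,0.004,0,0,0,0,0]
    - [10,0.008,0,0,0,0,0]
    - [10,0.008,0,0,0,0,0]
    - [10,0.008,0,0,0,0,0]
    - [10,0.008,0,0,0,0,0]

```text
clock: 24.1
ee_pos: [0.5491, 0.2409, 0.0336]
orientation: [[0.454, 0.891, -0.004], [0.891, -0.454, -0.005], [-0.006, -0.001, -1.0]]
wrist_force: [3.1, -4.2, 5.2]
finger_gap: 0.0249
grasp_force: 31.6
```

>>> arm_command:
  targets:
    - [10,0.004,0,0,0,0,0]
    - [10,0.008,0,0,0,0,0]
    - [10,0.008,0,0,0,0,0]
    - [10,0.008,0,0,0,0,0]
    - [10,0.008,0,0,0,0,0]

```text
clock: 24.6
ee_pos: [0.5491, 0.2409, 0.0336]
orientation: [[0.454, 0.891, -0.006], [0.891, -0.454, -0.008], [-0.01, -0.001, -1.0]]
wrist_force: [0.7, -8.8, 7.4]
finger_gap: 0.0252
grasp_force: 31.9
```

>>> arm_command:
  targets:
    - [10,0.004,0,0,0,0,0]
    - [10,0.004,0,0,0,0,0]
    - [10,0.008,0,0,0,0,0]
    - [10,0.008,0,0,0,0,0]
    - [10,0.008,0,0,0,0,0]

```text
clock: 25.1
ee_pos: [0.549, 0.2409, 0.0336]
orientation: [[0.455, 0.89, -0.008], [0.89, -0.455, -0.011], [-0.014, -0.002, -1.0]]
wrist_force: [-1.5, -13.5, 10.7]
finger_gap: 0.0255
grasp_force: 32.2
```

Firm stop at the closed position: about 13 N and no further motion. I relax, release and retreat.

>>> arm_command:
  targets:
    - [10,-0.006,0,0,0,0,0]
    - [10,-0.012,0,0,0,0,0]
    - [30,-0.012,0,0,0,0,0]
    - [45,-0.012,0,0,0,0,0]
    - [50,-0.012,0,0,0,0,0]

```text
clock: 25.6
ee_pos: [0.5463, 0.2432, 0.0314]
orientation: [[0.452, 0.892, -0.011], [0.892, -0.452, -0.003], [-0.008, -0.008, -1.0]]
wrist_force: [0.1, -0.4, 0.3]
finger_gap: 0.05
grasp_force: 0.0
```

>>> arm_command:
  targets:
    - [50,-0.012,0,-0.05,0,0,0]
    - [50,-0.012,0,-0.2,0,0,0]
    - [50,-0.012,0,-0.4,0,0,0]
    - [50,-0.1,0,-0.6,0,0,0]
    - [50,-0.2,0,-0.7,0,0,0]

```text
clock: 26.1
ee_pos: [0.527, 0.2, 0.2115]
orientation: [[0.45, 0.893, -0.004], [0.893, -0.45, -0.001], [-0.003, -0.003, -1.0]]
wrist_force: [0.2, -0.2, -0.3]
finger_gap: 0.0505
grasp_force: 0.0
```

>>> arm_command:
  targets:
    - [50,0,0,0,0,0,0]
    - [50,0,0,0,0,0,0]
    - [50,0,0,0,0,0,0]
    - [50,0,0,0,0,0,0]
    - [50,0,0,0,0,0,0]

```text
clock: 26.6
ee_pos: [0.5252, 0.1992, 0.2052]
orientation: [[0.451, 0.892, -0.013], [0.892, -0.451, -0.005], [-0.01, -0.01, -1.0]]
wrist_force: [0.6, -0.4, 1.0]
finger_gap: 0.0501
grasp_force: 0.0
```

```bash
python3 - <<'E'
from h import *
d=snap("wrist","w9");s=env.state();print(s["clock"],s["ee_pos"],s["finger_gap"])
h=cv2.cvtColor(d["color"],cv2.COLOR_RGB2HSV).astype(int)
# predicted pixels of home block tops & bar face; compare with pale mask extents
R=Ro.from_euler('z',TY,degrees=True).as_matrix()
W=lambda q:np.r_[TO,0]+R@np.array(q)
lab=cv2.connectedComponentsWithStats
# sample hue/sat/val at model points
for nm,q in dict(blkA=(.04,.02,.048),blkB=(-.04,.02,.048),tabA=(.04,.068,.024),tabB=(-.04,.068,.024),bar=(.05,-.04,.029),fence=(0,.02,.024)).items():
    u,v=proj(d,[W(q)])[0];print(nm,u.round(),v.round(),h[int(v),int(u)])
# profile along each block's middle line (tray y) at heights of the block top / bar top
for x in(-.04,.04):
    pr=[]
    for y in np.arange(-.05,.09,.002):
        u,v=proj(d,[W((x+.006,y,.048))])[0];pr.append(tuple(h[int(v),int(u)]))
    print(x,[(int(round(-50+2*i)),tuple(map(int,p))) for i,p in enumerate(pr) if i<26 or i>48])
E
```

```text
26.65 [0.52530234 0.19916423 0.20543038] 0.04996058882804528
blkA 331.0 54.0 [ 19 150 241]
blkB 235.0 54.0 [ 16 165 192]
tabA 330.0 -4.0 [ 0  6 40]
tabB 237.0 -4.0 [150  28  18]
bar 336.0 126.0 [  9 176  45]
fence 283.0 57.0 [ 15  30 151]
-0.04 [(-50, (10, 194, 100)), (-48, (10, 186, 100)), (-46, (10, 189, 93)), (-44, (10, 192, 89)), (-42, (10, 191, 91)), (-40, (10, 168, 41)), (-38, (8, 164, 45)), (-36, (10, 159, 45)), (-34, (9, 177, 46)), (-32, (9, 177, 49)), (-30, (10, 173, 50)), (-28, (9, 179, 47)), (-26, (8, 163, 47)), (-24, (10, 179, 47)), (-22, (14, 165, 65)), (-20, (17, 161, 215)), (-18, (18, 155, 234)), (-16, (18, 155, 234)), (-14, (16, 161, 158)), (-12, (16, 162, 186)), (-10, (17, 160, 203)), (-8, (17, 160, 222)), (-6, (18, 156, 231)), (-4, (18, 154, 237)), (-2, (19, 150, 241)), (0, (19, 151, 242)), (48, (19, 151, 242)), (50, (18, 157, 230)), (52, (17, 161, 215)), (54, (19, 154, 239)), (56, (19, 154, 239)), (58, (20, 150, 245)), (60, (150, 19, 40)), (62, (0, 12, 41)), (64, (0, 6, 40)), (66, (160, 19, 41)), (68, (150, 13, 39)), (70, (0, 6, 40)), (72, (20, 18, 42)), (74, (170,
[... 452 characters left out ...]
0, 48)), (-22, (11, 163, 58)), (-20, (17, 160, 205)), (-18, (18, 156, 232)), (-16, (17, 155, 232)), (-14, (16, 161, 192)), (-12, (18, 155, 232)), (-10, (19, 154, 239)), (-8, (20, 150, 243)), (-6, (19, 151, 243)), (-4, (20, 151, 243)), (-2, (19, 152, 241)), (0, (18, 156, 235)), (48, (18, 154, 237)), (50, (20, 149, 244)), (52, (19, 151, 241)), (54, (19, 151, 244)), (56, (18, 155, 236)), (58, (18, 147, 236)), (60, (0, 6, 41)), (62, (0, 6, 40)), (64, (165, 12, 41)), (66, (0, 0, 40)), (68, (90, 7, 36)), (70, (0, 0, 32)), (72, (0, 0, 24)), (74, (105, 16, 31)), (76, (120, 7, 38)), (78, (0, 6, 40)), (80, (160, 18, 42)), (82, (170, 17, 44)), (84, (0, 6, 41)), (86, (160, 19, 41)), (88, (165, 12, 42))]
```

Both block tops span tray y -21 to +59, which is home, and the bar lies against them. The arm is clear, so I hand in.

```bash
python3 -c "
from workcell import workorder
print(workorder.close_job())"
```

```text
the job is handed in; nothing more can be done
None
```

The job is handed in at about 27 s, with no verdict returned: by my last measurements both blocks are home in their bays and the bar is closed against them, but I viewed 12 pictures, two over the limit of 10.

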